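# Close the grain mill: draw the cover down evenly with four wing nuts, then fit the hopper

## Task

The grain mill has been cleaned and its cover lies loose on the red seal: tighten the four black wing nuts clockwise, about half a turn each, until the cover lies hard on its spacers and each nut is properly tight by feel, but do not overtighten any. Go crosswise, so that the cover seats evenly: after the first nut do the one diagonally across from it, then the other two. Then set the metal hopper upright into the throat in the middle of the cover, right down on its shoulder, let go, and leave everything else on the table where it is.

Things in the scene. Friction and masses are not known exactly. Their poses are not given: they have to be found in the camera images.
- mill: grain mill, fixed: round white housing, grey flange 218 mm across, its top 78 mm up. Origin: centre of its underside; x to its back, y to its left, z up; chute at the front (-x). 8 mm studs at x, y = +-60 mm. On each lies a brass spacer washer; all four equally thick, 3 to 5 mm from day to day, unseen. The springy red seal between the studs stands 0.6 to 2.6 mm prouder than the spacers
- cover: round steel cover, 214 mm across, 10 mm thick, 0.7 kg, loose on the four studs; at the start it rests on the red seal, its underside 5.6 mm above the flange, and must be drawn down onto the spacers. Origin: centre of its underside; z up. A feed throat (collar) stands in its middle: 61 mm outside, 49 mm bore, rising 14 mm above the cover's top
- throat (a point): centre of the upper rim of the feed throat, 24 mm above the cover's origin; 105 to 107 mm above the table once the cover is down
- wing_fl (a point): centre of the front left wing nut's blade (seen from the robot, front = near), on the nut's axis, 23.5 mm above the cover when the nut touches it; its x axis runs along the blade, z up. The black blade is 54 mm long, 10 mm thick and 27 mm tall (10 to 37 mm above the nut's foot); under it is a flange 30 mm across. At the start it lies 117 to 118 mm above the table
- nut_fl (a joint): turn of the front left nut, rad; grows clockwise from above (tightening), 0.95 mm down per rad; at 0 its blade lies along the mill's x, its foot 0.4 mm off the cover. Tight after 1.3 to 4.2 rad. Level push on a wing 26 mm from the axis: 3 N free, 4 to 6 N on the seal, then steeply more; tight if it withstands 14 N; over 20 N risks too much. Push slowly in short steps: it may jump as it yields, and fades at rest
- wing_fr (a point): centre of the front right wing nut's blade (seen from the robot, front = near), on the nut's axis, 23.5 mm above the cover when the nut touches it; its x axis runs along the blade, z up. The black blade is 54 mm long, 10 mm thick and 27 mm tall (10 to 37 mm above the nut's foot); under it is a flange 30 mm across. At the start it lies 117 to 118 mm above the table
- nut_fr (a joint): turn of the front right nut, rad; grows clockwise from above (tightening), 0.95 mm down per rad; at 0 its blade lies along the mill's x, its foot 0.4 mm off the cover. Tight after 1.3 to 4.2 rad. Level push on a wing 26 mm from the axis: 3 N free, 4 to 6 N on the seal, then steeply more; tight if it withstands 14 N; over 20 N risks too much. Push slowly in short steps: it may jump as it yields, and fades at rest
- wing_bl (a point): centre of the back left wing nut's blade (seen from the robot, front = near), on the nut's axis, 23.5 mm above the cover when the nut touches it; its x axis runs along the blade, z up. The black blade is 54 mm long, 10 mm thick and 27 mm tall (10 to 37 mm above the nut's foot); under it is a flange 30 mm across. At the start it lies 117 to 118 mm above the table
- nut_bl (a joint): turn of the back left nut, rad; grows clockwise from above (tightening), 0.95 mm down per rad; at 0 its blade lies along the mill's x, its foot 0.4 mm off the cover. Tight after 1.3 to 4.2 rad. Level push on a wing 26 mm from the axis: 3 N free, 4 to 6 N on the seal, then steeply more; tight if it withstands 14 N; over 20 N risks too much. Push slowly in short steps: it may jump as it yields, and fades at rest
- wing_br (a point): centre of the back right wing nut's blade (seen from the robot, front = near), on the nut's axis, 23.5 mm above the cover when the nut touches it; its x axis runs along the blade, z up. The black blade is 54 mm long, 10 mm thick and 27 mm tall (10 to 37 mm above the nut's foot); under it is a flange 30 mm across. At the start it lies 117 to 118 mm above the table
- nut_br (a joint): turn of the back right nut, rad; grows clockwise from above (tightening), 0.95 mm down per rad; at 0 its blade lies along the mill's x, its foot 0.4 mm off the cover. Tight after 1.3 to 4.2 rad. Level push on a wing 26 mm from the axis: 3 N free, 4 to 6 N on the seal, then steeply more; tight if it withstands 14 N; over 20 N risks too much. Push slowly in short steps: it may jump as it yields, and fades at rest
- hopper: the metal hopper, loose, 0.25 kg, 108 mm tall, standing upright on its spigot. Origin: centre of the spigot's lower end; z up. Spigot 44 mm across, 22 mm long, then a shoulder 58 mm across that comes to rest on the throat's rim, then a funnel 106 mm across at its rim (78 mm up). A straight black handle bar, 12 mm wide (x), 104 mm long (y) and 14 mm tall, spans the mouth 94 to 108 mm above the origin
- shoulder (a point): centre of the hopper's shoulder, at its underside, 22 mm above the hopper's origin
- dish: yellow oval dish under the chute, 108 x 179 x 38 mm; bystander. Origin: centre of its underside
- rye_jar: open glass jar of grey grain, 124 mm across, 132 mm tall; bystander. Origin: centre of its underside
- spoon_cup: open steel cup of spoons, 72 mm across, 159 mm tall; bystander. Origin: centre of its underside
- packet_a: flat brown paper packet, 62 x 100 x 14 mm; bystander
- packet_b: flat brown paper packet, 62 x 100 x 14 mm; bystander
- tape: roll of yellowish tape lying flat, 98 mm across, 25 mm tall; bystander
There are look-alikes about, which are no part of the job. Leave any yellow look-alike of the hopper alone.

How it is judged:
On the way, in this order (a step that is already met when the one before it is completed fails the run):
1. two nuts diagonally across from each other are tight ((contact force between each of nut_fl, nut_br and cover above 10 N or contact force between each of nut_fr, nut_bl and cover above 10 N)), for 0.2 s.
2. all four nuts are tight and the cover is even (contact force between each of nut_fl, nut_fr, nut_bl, nut_br and cover above 10 N and angle between the z axis of cover and the z axis of mill, either way round below 0.004 rad), for 0.2 s.
3. the hopper sits in the throat on its shoulder (horizontal distance between shoulder and throat below 0.004 m and z of shoulder in the frame of throat below 0.003 m and angle between hopper's own z axis and vertical below 0.06 rad), for 0.2 s.
At the end, for the whole second after the job is handed in: Each of the four nuts clamps the cover with at least 10 N, the cover is parallel to the mill within 0.004 rad, the hopper stands in the throat with its shoulder within 4 mm of the throat's centre and within 3 mm of its rim, upright within 0.06 rad, released and at rest (all of step 2 and all of step 3 and contact force between the fingers and hopper below 0.1 N and linear speed of hopper below 0.02 m/s); the robot touches nothing.
It fails at once if a nut is overtightened: it clamps the cover with more than 90 N (contact force between any of nut_fl, nut_fr, nut_bl, nut_br and cover above 90 N).
It fails at once if out of cross order: two neighbouring nuts are tight (over 10 N) while both others are still slack (under 5 N) ((contact force between each of nut_fl, nut_fr and cover above 10 N and contact force between each of nut_br, nut_bl and cover below 5 N) or (contact force between each of nut_fl, nut_bl and cover above 10 N and contact force between each of nut_br, nut_fr and cover below 5 N) or (contact force between each of nut_br, nut_fr and cover above 10 N and contact force between each of nut_fl, nut_bl and cover below 5 N) or (contact force between each of nut_br, nut_bl and cover above 10 N and contact force between each of nut_fl, nut_fr and cover below 5 N)).
It fails at once if a bystander (dish, jar, spoon cup, packet or tape) is moved more than 25 mm (distance of any of dish, rye_jar, spoon_cup, packet_a, packet_b, tape from where it was at the start of the episode above 0.025 m).
It also fails if it takes over 72 s, if anything falls off the work surface, if the arm or the gripper's body presses on something with over 40 N, if the wrist force passes 120 N, or if a joint passes its speed limit or range.

## Robot

A 6-joint arm with a two-finger parallel gripper is mounted at the origin on a cart in front of the work surface, level with it; the furniture and walls round the work are solid. World frame = base frame: x ahead of the robot, y to its left, z up, the work surface at z = 0. Lengths are in m, angles in rad, forces in N, time in s.
With the tool pointing down it reaches from about 0.25 to 0.725 m from the base axis. Payload 4 kg.
Tool frame: the origin (TCP) lies midway between the tips of the shut fingers; the grasp point (between the pads) lies 19 mm behind it; z points along the fingers, y is the line along which they close (so a half turn about z gives the same grasp; the last joint's range is limited). The gripper opens to 85 mm and grips with 20 to 120 N. Pads are 22 mm wide; open, the fingers measure 114 mm over their backs; the gripper's body (76 mm by 85 mm) begins 54 mm behind the grasp point. The pads swing forward as they close: fully open they stand 13 mm farther back than shut.
Start: joints at [1.219, 0.241, 0.005, 1.335, 0, 1.571], TCP at [0.172, 0.469, 0.231] pointing down, gripper open.
Joint ranges: [-2.72, 2.72], [-1.05, 1.87], [-1.09, 1.28], [-1.99, 2.15], [-1.42, 1.44], [-3.14, 3.14]. Speed limits (rad/s): [2.79, 2.79, 3.14, 3.14, 3.14, 3.14].

## Interface

Orientations are given as a unit quaternion [x, y, z, w].
In Python, from workcell import bot gives the robot as it stands. The module is installed in compiled form; this text tells all that it offers.
- The arm moves only by the tool drive_tool, never from a script. Its arguments are lists of equal length, an entry for each row: "slide": the shift along the tool's x, y, z scaled (see below), a list of three; "rotation": the turn, a rotation vector about the tool's x, y, z scaled (see below), a list of three. A call has exactly 8 rows; each row is the pose to reach, as a shift and turn from the pose commanded when the call began, along the tool's axes at that moment; what a row does not reach only later rows make up. The controller multiplies each number of a shift by 250 mm and each number of a turn by 0.5 rad. A row lasts 1/8 s, in which the tool goes at most 62.5 mm and 10.7 degrees, less where a joint would pass 70% of its speed; a pose out of reach is approached as far as the arm can. A call with a number of a shift or a turn outside -1 to 1 is refused whole. A call with a gripper value outside its range is refused whole. "gripper" is the opening, from 0 (shut) to 1 (fully open), set as the call begins (left out, the last holds). The fingers move at their own pace and stop on an object; the grip force is fixed at half the most. Time passes only in rows, so rows that repeat a pose let the fingers close, or fill a call up. It gives the time, the measured TCP pose, the force, the opening and the grip force at its end, in the units of the state.
- bot.get_obs(): the state, without advancing time (a new reading comes with each control period).
- bot.camera(name): name is "scene" or "top"; returns a dict with "image" (400x640x3 uint8, red, green, blue), "z_map" (400x640 float32, m along the optical axis (not along the pixel's ray), 0 where there is no reading), "camera_matrix" (3x3 intrinsics, pixels), "k1" (the pictures are not rectified: a ray, as slopes to the right and down, at radius r is drawn at 1 + k1 r^2 times it, then the intrinsics apply), "xyz" and "orientation" of the camera in the world. Camera axes: x right, y up, looking along -z (the intrinsics and any distortion apply to the point x, -y, -z); pixel columns grow to the right and rows downward; lengths in m; the calibration is good to about 2 mm. A picture is of the moment at which its call begins.
- bot.job_done(): hands the job in; it is judged then, once.
The state is a dict: "clock": time; "joint_pos": joint angles; "joint_vel": joint speeds; "tau": joint torques, N m; "eef_pos": TCP position; "tool_rot": TCP orientation; "ft_force": force on the tool from outside, world axes, zero at the start; "ft_torque": the same for the moment, N m; "grip_width": finger opening in m; "grasp_force": force on a finger pad.
Only numpy, scipy, OpenCV 4.12 (cv2) and the standard library are available. Lean on these libraries where they do the work, as an engineer would, in place of code of your own. Each camera call takes 0.05 s, during which the arm holds its last target. There are 200 camera calls.

## Working session

There is one attempt and no reset: what is moved stays moved. The work goes in short steps, Python scripts to look and compute and a tool call to move; the robot and the scene stay as the last step left them, time stands still between calls to the robot, and variables do not carry over. Pictures are saved under pics/ and viewed, at most 10 in all, crops included, and the job is handed in when it is done.

Besides the shell and the picture viewer there is one more tool, called after ">>>" as name(argument=value, ...), one argument or row to a line, values as JSON. drive_tool: Moves the arm, as the interface text tells. Shifts and turns lie within -1 to 1; 1 stands for 250 mm of shift or 0.5 rad of turn. Its arguments: {"type":"object","properties":{"slide":{"type":"array","items":{"type":"array","items":{"type":"number"}}},"rotation":{"type":"array","items":{"type":"array","items":{"type":"number"}}},"gripper":{"type":"number"}},"required":["slide","rotation"]}

```bash
mkdir -p pics; cat > h.py <<'E'
import numpy as np, cv2
from scipy.spatial.transform import Rotation as R
from workcell import bot
def cam(n):
    c=bot.camera(n); c['R']=R.from_quat(c['orientation']).as_matrix(); return c
def world(c,u,v,d=None,z=None):
    """pixel arrays -> world; with depth d along axis, or on plane z"""
    K=c['camera_matrix']; k=c['k1']
    u=np.atleast_1d(u).astype(float); v=np.atleast_1d(v).astype(float)
    a=(u-K[0,2])/K[0,0]; b=(v-K[1,2])/K[1,1]; rd=np.hypot(a,b); r=rd.copy()
    for _ in range(20): r=rd/(1+k*r*r)
    s=1/(1+k*r*r); ray=np.stack([a*s,-b*s,-np.ones_like(a)],-1)@c['R'].T
    o=np.array(c['xyz'])
    if d is None: d=(z-o[2])/ray[:,2]
    return o+ray*np.asarray(d).reshape(-1,1)
def cloud(c):
    v,u=np.mgrid[:400,:640]; d=c['z_map'].ravel()
    return world(c,u.ravel(),v.ravel(),d).reshape(400,640,3)
def save(c,n,crop=None,f=1):
    im=c['image'][...,::-1]
    if crop: im=im[crop[1]:crop[3],crop[0]:crop[2]]
    cv2.imwrite('pics/'+n,cv2.resize(im,None,fx=f,fy=f,interpolation=cv2.INTER_CUBIC))
E
python3 - <<'E'
from h import *
for n in('scene','top'):
    c=cam(n); save(c,n+'0.png'); print(n,c['camera_matrix'].tolist(),c['k1'],c['xyz'],c['R'].round(3).tolist()); np.savez(n+'0.npz',**c)
o=bot.get_obs(); print(o)
E
```

```text
scene [[419.1013407911732, 0.0, 311.0171822522662], [0.0, 419.1013407911732, 207.1113867313331], [0.0, 0.0, 1.0]] -0.025392254420084595 [ 0.00311234 -1.18282456  0.81524642] [[0.904, 0.212, -0.371], [-0.428, 0.462, -0.777], [0.007, 0.861, 0.508]]
top [[493.4169357523618, 0.0, 313.15609971257993], [0.0, 493.4169357523618, 207.51154445972728], [0.0, 0.0, 1.0]] -0.11636191682074508 [ 0.19394398 -0.07063701  1.53490793] [[0.037, 0.976, -0.215], [-0.999, 0.035, -0.01], [-0.002, 0.215, 0.977]]
{'clock': 0.1, 'joint_pos': array([1.21897670e+00, 2.41349726e-01, 3.87490437e-03, 1.33517621e+00,
       4.20799255e-05, 1.57077134e+00]), 'joint_vel': array([ 1.04675687e-03, -3.49818199e-03,  5.00452476e-03, -1.38629357e-03,
       -2.82335962e-04, -1.15991138e-06]), 'tau': array([-7.32575063e-04, -3.73137724e+01,  2.53010076e+01,  1.08758686e-02,
       -5.31945568e-05, -1.82676769e-05]), 'eef_pos': array([0.17210229, 0.46886318, 0.23050201]), 'tool_rot': array([ 1.74991626e-01,  9.84569485e-01, -9.09356431e-04, -1.83016902e-04]), 'ft_force': array([ 0.31192804,  0.25278181, -0.21543095]), 'ft_torque': array([-0.03228358, -0.02665885,  0.00954174]), 'grasp_force': 0.0, 'grip_width': 0.08541062844306176}
```

View pics/scene0.png

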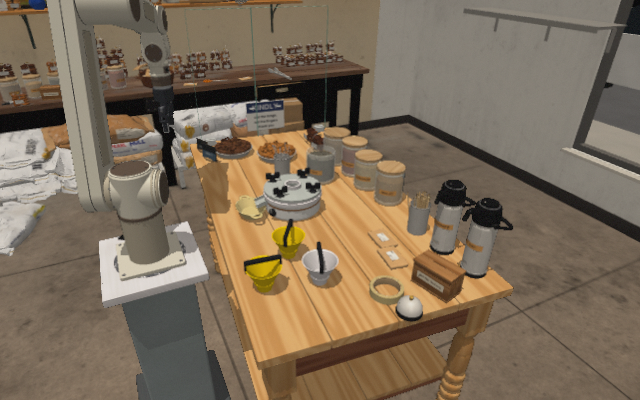

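View pics/top0.png

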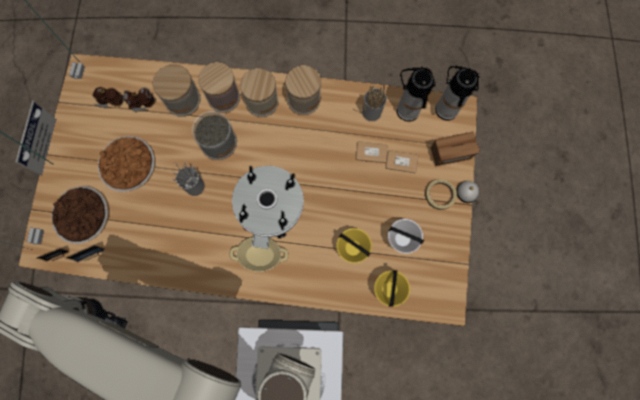

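The top view shows the mill at (267,200) with its nuts at (279,175), (290,182), (243,215) and (283,222). There are three hopper-shaped things: a metal one at (405,236) and yellow ones at (353,245) and (392,288). The metal one fits, since the yellow ones are look-alikes. I'll confirm that in a crop and measure.

```bash
python3 - <<'E'
from h import *
ims=[]
C={n:dict(np.load(n+'0.npz')) for n in('top','scene')}
for n in C:
    c=C[n]; P=cloud(c); im=c['image'].astype(int); c['P']=P
    x,y,z=P[...,0],P[...,1],P[...,2]
    ok=(c['z_map']>0)&(x>.1)&(x<.75)&(abs(y)<.6)
    dark=(im.max(2)<60)&ok
    print(n)
    for lo,hi in((.1,.15),(.08,.125)):
        m=(dark&(z>lo)&(z<hi)).astype('uint8')
        k,l,s,ce=cv2.connectedComponentsWithStats(m,connectivity=8)
        for i in range(1,k):
            if s[i,4]<12: continue
            q=P[l==i]; d=q[:,:2]-q[:,:2].mean(0); w,V=np.linalg.eigh(d.T@d)
            print(lo,ce[i].round(1),s[i,4],'mean',q.mean(0).round(4),'med z',np.median(q[:,2]).round(4),'max',q[:,2].max().round(4),'ang',np.degrees(np.arctan2(V[1,1],V[0,1])).round(1),'std',np.sqrt(w/len(q)).round(4))
t=C['top']['image'][150:270,225:425][...,::-1]; cv2.imwrite('pics/topc.png',cv2.resize(t,None,fx=4,fy=4,interpolation=cv2.INTER_CUBIC))
# circle of cover: top-surface pixels grey z .09-.097
P=C['top']['P'];z=P[...,2]; m=(z>.086)&(z<.1)&(P[...,0]>.3)&(P[...,0]<.65)&(abs(P[...,1])<.25)
q=P[m]; (cc,r)=cv2.minEnclosingCircle(q[:,:2].astype('float32')); print('cover',cc,r,np.median(q[:,2]),len(q))
E
```

```text
top
0.1 [251.4 177.9] 36 mean [0.5887 0.1312 0.1197] med z 0.1233 max 0.139 ang 173.6 std [0.0039 0.0088]
0.1 [290.  182.4] 52 mean [0.5779 0.0151 0.1235] med z 0.1289 max 0.1401 ang 156.5 std [0.0035 0.0129]
0.1 [242.7 214.2] 52 mean [0.4766 0.1491 0.1243] med z 0.1287 max 0.1384 ang 171.7 std [0.0028 0.0133]
0.1 [282.7 221.1] 45 mean [0.4604 0.0308 0.1234] med z 0.1293 max 0.1405 ang 178.6 std [0.0042 0.0123]
0.1 [406.7 234.4] 103 mean [ 0.4366 -0.3337  0.108 ] med z 0.1082 max 0.1156 ang 68.0 std [0.0026 0.0302]
0.1 [354.9 244.4] 96 mean [ 0.4018 -0.1818  0.1079] med z 0.1084 max 0.1169 ang 56.9 std [0.0024 0.0301]
0.1 [393.  288.1] 105 mean [ 0.279  -0.2942  0.1081] med z 0.1078 max 0.1172 ang 174.3 std [0.0028 0.0311]
0.08 [230.4 139.5] 28 mean [0.7164 0.208  0.0964] med z 0.0948 max 0.1107 ang 160.5 std [0.0014 0.0097]
0.08 [206.7 150.6] 14 mean [0.6784 0.2792 0.0952] med z 0.0961 max 0.1078 ang 76.9 std [0.0013 0.0049]
0.08 [252.8 176.9] 18 mean [0.5945 0.1285 0.1098] med z 0.1048 max 0.1247 ang 176.8 std [0.0018 0.0058]
0.08 [291.3 184. ] 23 mean [0.5769 0.0119 0.1093] med z 
[... 1543 characters left out ...]
 [0.4781 0.1472 0.1138] med z 0.1156 max 0.1246 ang 169.6 std [0.0034 0.0124]
0.08 [312.5 187.6] 73 mean [0.5796 0.0119 0.1129] med z 0.1139 max 0.1249 ang 155.0 std [0.0029 0.0128]
0.08 [280.1 192.2] 66 mean [0.4615 0.0277 0.1131] med z 0.1149 max 0.1249 ang 176.4 std [0.0034 0.0114]
0.08 [287.3 231. ] 86 mean [ 0.3962 -0.1946  0.1039] med z 0.1077 max 0.1115 ang 56.3 std [0.003  0.0338]
0.08 [320.1 256.6] 101 mean [ 0.4305 -0.3497  0.1031] med z 0.1069 max 0.1113 ang 69.2 std [0.0026 0.0341]
0.08 [262.2 259.7] 158 mean [ 0.2787 -0.2992  0.1053] med z 0.1062 max 0.1111 ang 174.1 std [0.003 0.031]
cover (0.47549816966056824, -0.020556386560201645) 0.22482788562774658 0.09446385971313909 3078
```

View pics/topc.png

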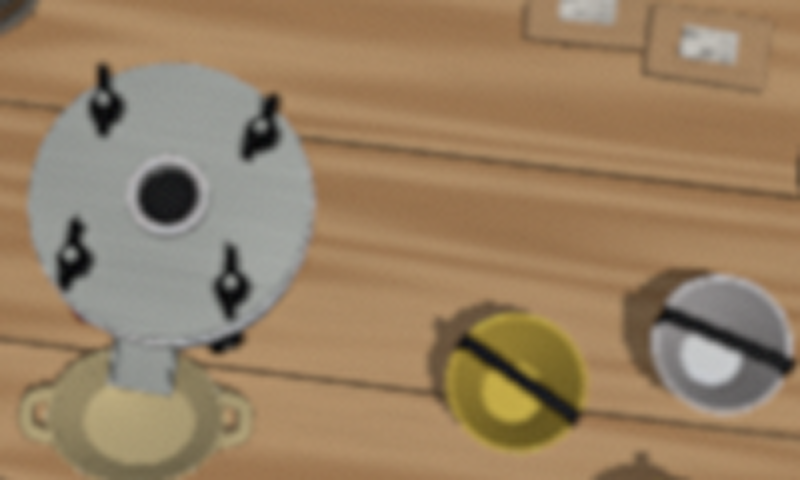

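The crop confirms the metal hopper at crop (722,342), full image (405,236): grey metal, unlike the yellow look-alikes at (353,245) and (392,288). Next I'll refine the mill and hopper positions.

```bash
python3 - <<'E'
from h import *
from scipy.optimize import least_squares
def circ(q,loss='soft_l1'):
    f=lambda p:np.hypot(q[:,0]-p[0],q[:,1]-p[1])-p[2]
    return least_squares(f,[*q.mean(0),.05],loss=loss,f_scale=.001).x
for n in('top','scene'):
    c=dict(np.load(n+'0.npz')); P=cloud(c); x,y,z=np.moveaxis(P,-1,0); im=c['image'].astype(int)
    print(n)
    m=(z>.087)&(z<.098)&(np.hypot(x-.53,y-.08)<.125)
    (cc,r)=cv2.minEnclosingCircle(P[m][:,:2].astype('float32')); print('cover top',np.round(cc,4),round(r,4),m.sum(),np.median(z[m]).round(4))
    h=cv2.convexHull(P[m][:,:2].astype('float32'))[:,0]; print(' hull fit',circ(h).round(4))
    m=(z>.102)&(z<.112)&(np.hypot(x-.53,y-.08)<.045)&(im.max(2)>60); print('throat rim fit',circ(P[m][:,:2]).round(4),'mean',P[m].mean(0).round(4),m.sum())
    g=(z>.065)&(z<.085)&(np.hypot(x-.435,y+.335)<.07)&(im.max(2)>90); h=cv2.convexHull(P[g][:,:2].astype('float32'))[:,0]; print('hopper rim',circ(h).round(4),z[g].max().round(4))
    b=(z>.098)&(z<.118)&(np.hypot(x-.435,y+.335)<.07)&(im.max(2)<80); q=P[b]
    (ce,sz,an)=cv2.minAreaRect(q[:,:2].astype('float32')); print('bar rect',np.round(ce,4),np.round(sz,4),an,'z top',np.percentile(q[:,2],90).round(4))
    # dark pixels around each nut, high part only
    for nm,(a,bb) in dict(fl=(.478,.147),fr=(.461,.028),br=(.579,.013),bl=(.596,.13)).items():
        m=(z>.12)&(z<.14)&(np.hypot(x-a,y-bb)<.035); q=P[m]
        (ce,sz,an)=cv2.minAreaRect(q[:,:2].astype('float32')); w,V=np.linalg.eigh(np.cov(q[:,:2].T)); print(nm,m.sum(),np.round(ce,4),np.round(sz,4),'mean',q.mean(0).round(4),'ang',np.degrees(np.arctan2(V[1,1],V[0,1]))%180)
    for nm,a in dict(cup=(.59,.3),jar=(.7,.25)).items():
        m=(np.hypot(x-a[0],y-a[1])<.09)&(z>.03); print(nm,P[m].mean(0).round(3),P[m][:,:2].min(0).round(3),P[m][:,:2].max(0).round(3))
    if n=='scene': 
        m=(np.hypot(x-.172,y-.469)<.09)&(z>.2)&(z<.35); q=P[m]; 
        for lo in np.arange(.22,.32,.012):
            s=q[(q[:,2]>lo)&(q[:,2]<lo+.012)]; 
            if len(s): print('grip z',lo.round(3),len(s),s[:,:2].min(0).round(3),s[:,:2].max(0).round(3))
E
```

```text
top
cover top [0.5306 0.0836] 0.1076 2706 0.0941
 hull fit [0.531  0.0834 0.1067]
throat rim fit [0.5302 0.0828 0.0273] mean [0.5298 0.0837 0.1074] 117
hopper rim [ 0.4372 -0.3341  0.0525] 0.0849
bar rect [ 0.4376 -0.3323] [0.1034 0.0122] 68.72062683105469 z top 0.112
fl 66 [0.4794 0.1511] [0.0104 0.0538] mean [0.4799 0.1503 0.1294] ang 170.57976781119692
fr 61 [0.4632 0.0314] [0.0536 0.0094] mean [0.4633 0.0318 0.1287] ang 179.77172380208242
br 59 [0.5829 0.0146] [0.0103 0.0542] mean [0.5819 0.0149 0.1289] ang 156.56602576018653
bl 58 [0.597  0.1337] [0.0528 0.0098] mean [0.5987 0.134  0.129 ] ang 2.790202603462035
cup [0.589 0.33  0.085] [0.552 0.272] [0.678 0.365]
jar [0.724 0.257 0.104] [0.675 0.202] [0.79  0.324]
scene
cover top [0.5324 0.0813] 0.1107 914 0.094
 hull fit [0.5315 0.0801 0.1067]
throat rim fit [0.531  0.0805 0.0275] mean [0.5319 0.0794 0.1064] 69
hopper rim [ 0.438  -0.3361  0.0523] 0.0819
bar rect [ 0.4355 -0.3383] [0.1025 0.0097] 69.20695495605469 z top 0.1098
fl 44 [0.4793 0.1476] [0.0183 0.0496] mean [0.4786 0.1476 0.1265] ang 173.76588621389772
fr 51 [0.4635 0.029 ] [0.0168 0.0515] mean [0.4633 0.0284 0.1263] ang 1.4405849087729905
br 45 [0.5826 0.0144] [0.0142 0.0501] mean [0.5814 0.0122 0.1262] ang 155.7724209846554
bl 40 [0.6006 0.1307] [0.0165 0.0528] mean [0.6    0.1294 0.1267] ang 2.7322208834819435
cup [0.585 0.317 0.086] [0.552 0.287] [0.624 0.371]
jar [0.722 0.233 0.091] [0.674 0.19 ] [0.786 0.326]
grip z 0.244 29 [0.146 0.417] [0.196 0.52 ]
grip z 0.256 31 [0.146 0.409] [0.198 0.519]
grip z 0.268 38 [0.146 0.41 ] [0.199 0.514]
grip z 0.28 23 [0.142 0.406] [0.203 0.519]
grip z 0.292 45 [0.135 0.391] [0.209 0.54 ]
grip z 0.304 40 [0.136 0.394] [0.208 0.526]
grip z 0.316 49 [0.138 0.398] [0.209 0.54 ]
```

```bash
cat > p.py <<'E'
from h import *
import json
C0=np.array([.5308,.0818]); YM=np.radians(-8.)
ex=np.array([np.cos(YM),np.sin(YM)]); ey=np.array([-ex[1],ex[0]])
NUT={'fl':C0-.06*ex+.06*ey,'fr':C0-.06*ex-.06*ey,'bl':C0+.06*ex+.06*ey,'br':C0+.06*ex-.06*ey}
A,B=.011,.0145
def peg(nut,th,yaw,gap=0,side=0,rc=.022):
    """TCP xy for closed fingers touching the wing (side 0 = wing along mill +x, 1 = -x) at joint angle th"""
    ps=YM-th+np.pi*side; t=np.array([np.cos(ps),np.sin(ps)]); n=np.array([-t[1],t[0]])
    X=np.array([np.cos(yaw),np.sin(yaw)]); Y=np.array([X[1],-X[0]])
    c=-A*X*np.sign(X@n)-B*Y*np.sign(Y@n)   # support corner towards -n
    return NUT[nut]+rc*t+(.005+gap)*n-c, [round(float(c@t)*1e3,1), round(float(np.degrees(np.arctan2(X@n,X@t))),0)]
def get(): s=json.load(open('cmd.json')); return np.array(s['p']),s['yaw']
def put(p,yaw): json.dump(dict(p=list(map(float,p)),yaw=float(yaw)),open('cmd.json','w'))
def rows(wps):
    """wps: list of (p3,yaw) absolute -> prints slide/rotation from the stored command"""
    p0,y0=get(); X=np.array([np.cos(y0),np.sin(y0),0]); Y=np.array([X[1],-X[0],0])
    S=[];T=[]
    for p,y in wps:
        d=np.array(p)-p0; S.append([round(float(v)/.25,3) for v in (d@X,d@Y,-d[2])]); T.append([0,0,round((y0-y)/.5,3)])
    print(S); print(T); return S,T
def commit(wps): put(*wps[-1])
def M(nut):
    """moment about nut axis (cw positive, Nm) from measured force+torque"""
    o=bot.get_obs(); d=o['eef_pos'][:2]-NUT[nut]; f=o['ft_force']; 
    m=d[0]*f[1]-d[1]*f[0]
    return o,m
E
python3 - <<'E'
from p import *
o=bot.get_obs(); R0=R.from_quat(o['tool_rot']).as_matrix(); y0=np.arctan2(R0[1,0],R0[0,0]); put(o['eef_pos'],y0)
yaw=y0+.4
q,i=peg('fl',0.,yaw,gap=.008,side=1); print(q,i,np.degrees(yaw),NUT)
a=o['eef_pos']; b=np.array([*q,.111]); w=[]
for k in range(8): s=(k+1)/8; w.append((np.r_[a[:2]+(q-a[:2])*.6*s,.2305],y0+.4*s))
rows(w); commit(w)
p1=w[-1][0]; w=[]
for s,z in((.33,.22),(.66,.2),(1,.18),(1,.15),(1,.125),(1,.111),(1,.111),(1,.111)): w.append((np.r_[p1[:2]+(q-p1[:2])*s,z],yaw))
rows(w); commit(w)
w=[]
for th in (-.1,.08,.25,.4,.55,.7,.85,1.0): q,i=peg('fl',th,yaw,side=1); print(i); w.append((np.r_[q,.111],yaw))
rows(w); commit(w)
E
```

```text
[0.44585064 0.12474158] [-8.1, 11.0] 182.76195923312034 {'fl': array([0.4797343 , 0.14956647]), 'fr': array([0.46303353, 0.0307343 ]), 'bl': array([0.59856647, 0.1328657 ]), 'br': array([0.5818657 , 0.01403353])}
[[-0.113, -0.069, 0.0], [-0.225, -0.137, 0.0], [-0.338, -0.206, 0.0], [-0.451, -0.274, 0.0], [-0.563, -0.343, 0.0], [-0.676, -0.412, 0.0], [-0.789, -0.48, 0.0], [-0.901, -0.549, 0.0]]
[[0, 0, np.float64(-0.1)], [0, 0, np.float64(-0.2)], [0, 0, np.float64(-0.3)], [0, 0, np.float64(-0.4)], [0, 0, np.float64(-0.5)], [0, 0, np.float64(-0.6)], [0, 0, np.float64(-0.7)], [0, 0, np.float64(-0.8)]]
[[-0.136, -0.188, 0.042], [-0.271, -0.377, 0.122], [-0.411, -0.571, 0.202], [-0.411, -0.571, 0.322], [-0.411, -0.571, 0.422], [-0.411, -0.571, 0.478], [-0.411, -0.571, 0.478], [-0.411, -0.571, 0.478]]
[[0, 0, np.float64(0.0)], [0, 0, np.float64(0.0)], [0, 0, np.float64(0.0)], [0, 0, np.float64(0.0)], [0, 0, np.float64(0.0)], [0, 0, np.float64(0.0)], [0, 0, np.float64(0.0)], [0, 0, np.float64(0.0)]]
[-9.7, 5.0]
[-6.8, 15.0]
[-3.8, 25.0]
[-1.1, 34.0]
[1.6, 42.0]
[4.3, 51.0]
[6.9, 59.0]
[9.3, 68.0]
[[-0.007, 0.022, -0.0], [-0.006, 0.039, -0.0], [-0.008, 0.054, -0.0], [-0.012, 0.067, -0.0], [-0.018, 0.079, -0.0], [-0.025, 0.09, -0.0], [-0.034, 0.1, -0.0], [-0.045, 0.109, -0.0]]
[[0, 0, np.float64(0.0)], [0, 0, np.float64(0.0)], [0, 0, np.float64(0.0)], [0, 0, np.float64(0.0)], [0, 0, np.float64(0.0)], [0, 0, np.float64(0.0)], [0, 0, np.float64(0.0)], [0, 0, np.float64(0.0)]]
```

>>> drive_tool(
  slide=[
    [-0.113, -0.069, 0],
    [-0.225, -0.137, 0],
    [-0.338, -0.206, 0],
    [-0.451, -0.274, 0],
    [-0.563, -0.343, 0],
    [-0.676, -0.412, 0],
    [-0.789, -0.48, 0],
    [-0.901, -0.549, 0],
  ],
  rotation=[
    [0, 0, -0.1],
    [0, 0, -0.2],
    [0, 0, -0.3],
    [0, 0, -0.4],
    [0, 0, -0.5],
    [0, 0, -0.6],
    [0, 0, -0.7],
    [0, 0, -0.8],
  ],
  gripper=0,
)

```text
clock: 1.1
eef_pos: [0.3368, 0.2618, 0.231]
tool_rot: [-0.025, 1.0, -0.0, -0.0]
ft_force: [0.7, -0.2, -0.1]
grip_width: 0.0001
grasp_force: 0.0
```

>>> drive_tool(
  slide=[
    [-0.136, -0.188, 0.042],
    [-0.271, -0.377, 0.122],
    [-0.411, -0.571, 0.202],
    [-0.411, -0.571, 0.322],
    [-0.411, -0.571, 0.422],
    [-0.411, -0.571, 0.478],
    [-0.411, -0.571, 0.478],
    [-0.411, -0.571, 0.478],
  ],
  rotation=[
    [0, 0, 0],
    [0, 0, 0],
    [0, 0, 0],
    [0, 0, 0],
    [0, 0, 0],
    [0, 0, 0],
    [0, 0, 0],
    [0, 0, 0],
  ],
)

```text
clock: 2.1
eef_pos: [0.4466, 0.1257, 0.1127]
tool_rot: [-0.024, 1.0, 0.0, 0.001]
ft_force: [-0.3, 0.4, 0.3]
grip_width: -0.0004
grasp_force: 0.0
```

>>> drive_tool(
  slide=[
    [-0.007, 0.022, 0],
    [-0.006, 0.039, 0],
    [-0.008, 0.054, 0],
    [-0.012, 0.067, 0],
    [-0.018, 0.079, 0],
    [-0.025, 0.09, 0],
    [-0.034, 0.1, 0],
    [-0.045, 0.109, 0],
  ],
  rotation=[
    [0, 0, 0],
    [0, 0, 0],
    [0, 0, 0],
    [0, 0, 0],
    [0, 0, 0],
    [0, 0, 0],
    [0, 0, 0],
    [0, 0, 0],
  ],
)

```text
clock: 3.1
eef_pos: [0.4549, 0.1534, 0.1113]
tool_rot: [-0.024, 1.0, 0.0, -0.001]
ft_force: [-4.3, 0.2, -0.0]
grip_width: -0.0
grasp_force: 1.7
```

```bash
python3 - <<'E'
from p import *
o,m=M('fl'); p,y=get(); print(o['clock'],o['eef_pos'],'cmd',p,'F',o['ft_force'],'T',o['ft_torque'],'m',m)
c=cam('top'); P=cloud(c); x,yy,z=np.moveaxis(P,-1,0); save(c,'t1.png',(225,150,345,270),5)
w=[]
for th in (1.05,1.1,1.15,1.2,1.25,1.3,1.3,1.3): yw=y-(th-1.0); q,i=peg('fl',th,yw,side=1); w.append((np.r_[q,.111],yw))
print(i); rows(w)
E
```

```text
3.1 [0.45494794 0.15335423 0.11126123] cmd [0.45570885 0.15245009 0.111     ] F [-4.28314451  0.22323309 -0.00754554] T [-0.03497562  0.88842509  0.01930045] m 0.010690376714448724
[9.3, 68.0]
[[-0.001, 0.005, -0.0], [-0.002, 0.009, -0.0], [-0.003, 0.014, -0.0], [-0.005, 0.019, -0.0], [-0.007, 0.023, -0.0], [-0.009, 0.027, -0.0], [-0.009, 0.027, -0.0], [-0.009, 0.027, -0.0]]
[[0, 0, 0.1], [0, 0, 0.2], [0, 0, 0.3], [0, 0, 0.4], [0, 0, 0.5], [0, 0, 0.6], [0, 0, 0.6], [0, 0, 0.6]]
```

View pics/t1.png

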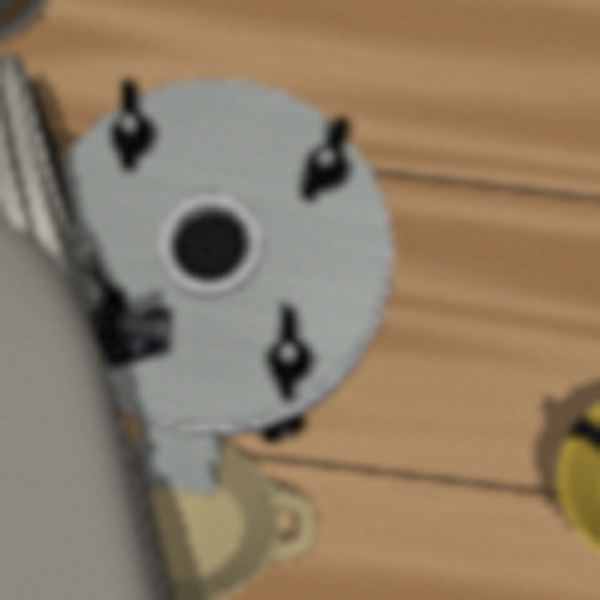

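The top crop shows the shut fingers at crop (135,330), hiding the fl nut; the other three nuts are unmoved. I'll check the side view.

```bash
python3 - <<'E'
from p import *
c=cam('scene'); save(c,'s1.png',(235,140,345,230),7)
E
```

```text
(no output)
```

View pics/s1.png

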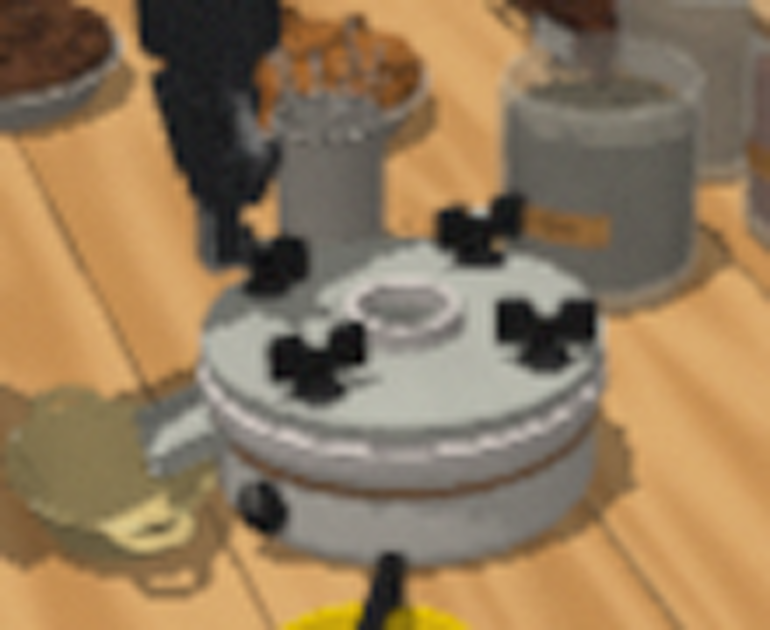

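```bash
cat >> p.py <<'E'
def blade(nut,c=None,zr=(.117,.137)):
    c=c or cam('scene'); P=cloud(c); x,y,z=np.moveaxis(P,-1,0)
    m=(np.hypot(x-NUT[nut][0],y-NUT[nut][1]+.002)<.034)&(z>zr[0])&(z<zr[1])&(c['image'].max(2)<70)
    return P[m]
E
python3 - <<'E'
from p import *
q=blade('fl'); q=q[np.argsort(q[:,0])]; print(len(q)); d=((q-np.r_[NUT['fl'],0])*1e3).round(0).astype(int)
g=np.full((15,15),'.');
for a,b,_ in d:
    i,j=int(round((a+35)/5)),int(round((35-b)/5))
    if 0<=i<15 and 0<=j<15: g[i,j]='#'
print('\n'.join(''.join(r) for r in g[::-1])) # up=+x, left=+y, 5mm cells
E
```

```text
49
...............
...............
...............
...............
..........##...
..........##...
........####...
.......##.#....
.....###.......
......##.......
........##.....
........##.....
........###....
.......###.....
...............
```

>>> drive_tool(
  slide=[
    [-0.001, 0.005, 0],
    [-0.002, 0.009, 0],
    [-0.003, 0.014, 0],
    [-0.005, 0.019, 0],
    [-0.007, 0.023, 0],
    [-0.009, 0.027, 0],
    [-0.009, 0.027, 0],
    [-0.009, 0.027, 0],
  ],
  rotation=[
    [0, 0, 0.1],
    [0, 0, 0.2],
    [0, 0, 0.3],
    [0, 0, 0.4],
    [0, 0, 0.5],
    [0, 0, 0.6],
    [0, 0, 0.6],
    [0, 0, 0.6],
  ],
)

```text
clock: 4.25
eef_pos: [0.4574, 0.1599, 0.1115]
tool_rot: [0.125, 0.992, -0.0, -0.0]
ft_force: [-5.2, 1.1, -1.5]
grip_width: 0.0005
grasp_force: 1.8
```

```bash
python3 - <<'E'
from p import *
p,y=get(); y1=y-.3; q,i=peg('fl',1.3,y1,side=1); put(np.r_[q,.111],y1)
o,m=M('fl'); print(o['clock'],o['eef_pos'],'cmd',q,'F',o['ft_force'],'Tz',o['ft_torque'][2],'m',m)
p,y=get()
for th0 in (1.3,1.5,1.7,1.9):
    w=[]
    for k in (.025,.05,.075,.1,.125,.15,.175,.2): yw=y-k; q,i=peg('fl',th0+k,yw,side=1); w.append((np.r_[q,.111],yw))
    rows(w); commit(w); p,y=get()
E
```

```text
4.25 [0.45741796 0.15992185 0.11149693] cmd [0.45763408 0.15942131] F [-5.16759616  1.11764193 -1.48439256] Tz 0.0639942438012248 m 0.028570738707501674
[[-0.0, 0.002, -0.0], [-0.001, 0.005, -0.0], [-0.001, 0.007, -0.0], [-0.002, 0.009, -0.0], [-0.003, 0.012, -0.0], [-0.003, 0.014, -0.0], [-0.004, 0.016, -0.0], [-0.005, 0.019, -0.0]]
[[0, 0, 0.05], [0, 0, 0.1], [0, 0, 0.15], [0, 0, 0.2], [0, 0, 0.25], [0, 0, 0.3], [0, 0, 0.35], [0, 0, 0.4]]
[[-0.0, 0.002, -0.0], [-0.001, 0.005, -0.0], [-0.001, 0.007, -0.0], [-0.002, 0.009, -0.0], [-0.003, 0.012, -0.0], [-0.003, 0.014, -0.0], [-0.004, 0.016, -0.0], [-0.005, 0.019, -0.0]]
[[0, 0, 0.05], [0, 0, 0.1], [0, 0, 0.15], [0, 0, 0.2], [0, 0, 0.25], [0, 0, 0.3], [0, 0, 0.35], [0, 0, 0.4]]
[[-0.0, 0.002, -0.0], [-0.001, 0.005, -0.0], [-0.001, 0.007, -0.0], [-0.002, 0.009, -0.0], [-0.003, 0.012, -0.0], [-0.003, 0.014, -0.0], [-0.004, 0.016, -0.0], [-0.005, 0.019, -0.0]]
[[0, 0, 0.05], [0, 0, 0.1], [0, 0, 0.15], [0, 0, 0.2], [0, 0, 0.25], [0, 0, 0.3], [0, 0, 0.35], [0, 0, 0.4]]
[[-0.0, 0.002, -0.0], [-0.001, 0.005, -0.0], [-0.001, 0.007, -0.0], [-0.002, 0.009, -0.0], [-0.003, 0.012, -0.0], [-0.003, 0.014, -0.0], [-0.004, 0.016, -0.0], [-0.005, 0.019, -0.0]]
[[0, 0, 0.05], [0, 0, 0.1], [0, 0, 0.15], [0, 0, 0.2], [0, 0, 0.25], [0, 0, 0.3], [0, 0, 0.35], [0, 0, 0.4]]
```

>>> drive_tool(
  slide=[
    [0, 0.002, 0],
    [-0.001, 0.005, 0],
    [-0.001, 0.007, 0],
    [-0.002, 0.009, 0],
    [-0.003, 0.012, 0],
    [-0.003, 0.014, 0],
    [-0.004, 0.016, 0],
    [-0.005, 0.019, 0],
  ],
  rotation=[
    [0, 0, 0.05],
    [0, 0, 0.1],
    [0, 0, 0.15],
    [0, 0, 0.2],
    [0, 0, 0.25],
    [0, 0, 0.3],
    [0, 0, 0.35],
    [0, 0, 0.4],
  ],
)

```text
clock: 5.25
eef_pos: [0.4602, 0.1641, 0.1118]
tool_rot: [0.225, 0.974, -0.0, 0.0]
ft_force: [-4.3, 0.8, -2.6]
grip_width: 0.0
grasp_force: 1.8
```

```bash
cat >> p.py <<'E'
def rep(nut,n=1):
    o,m=M(nut); T=o['ft_torque'][2]; F=o['ft_force']
    print('t%.2f'%o['clock'],'eef',o['eef_pos'].round(4),'F',F.round(1),'|F|%.1f'%np.hypot(*F[:2]),'dxF %.3f Tz %.3f -> push %.1f N'%(m,T,(m+T)/.026))
E
python3 -c "
from p import *
rep('fl')"
```

```text
t5.25 eef [0.4602 0.1641 0.1118] F [-4.3  0.8 -2.6] |F|4.4 dxF 0.046 Tz -0.010 -> push 1.4 N
```

>>> drive_tool(
  slide=[
    [0, 0.002, 0],
    [-0.001, 0.005, 0],
    [-0.001, 0.007, 0],
    [-0.002, 0.009, 0],
    [-0.003, 0.012, 0],
    [-0.003, 0.014, 0],
    [-0.004, 0.016, 0],
    [-0.005, 0.019, 0],
  ],
  rotation=[
    [0, 0, 0.05],
    [0, 0, 0.1],
    [0, 0, 0.15],
    [0, 0, 0.2],
    [0, 0, 0.25],
    [0, 0, 0.3],
    [0, 0, 0.35],
    [0, 0, 0.4],
  ],
)

```text
clock: 6.25
eef_pos: [0.4634, 0.1679, 0.1118]
tool_rot: [0.321, 0.947, -0.0, 0.0]
ft_force: [-4.4, -0.6, -2.3]
grip_width: -0.0001
grasp_force: 1.8
```

```bash
python3 -c "
from p import *
rep('fl')"
```

```text
t6.25 eef [0.4634 0.1679 0.1118] F [-4.4 -0.6 -2.3] |F|4.5 dxF 0.091 Tz 0.061 -> push 5.8 N
```

>>> drive_tool(
  slide=[
    [0, 0.002, 0],
    [-0.001, 0.005, 0],
    [-0.001, 0.007, 0],
    [-0.002, 0.009, 0],
    [-0.003, 0.012, 0],
    [-0.003, 0.014, 0],
    [-0.004, 0.016, 0],
    [-0.005, 0.019, 0],
  ],
  rotation=[
    [0, 0, 0.05],
    [0, 0, 0.1],
    [0, 0, 0.15],
    [0, 0, 0.2],
    [0, 0, 0.25],
    [0, 0, 0.3],
    [0, 0, 0.35],
    [0, 0, 0.4],
  ],
)

```text
clock: 7.25
eef_pos: [0.4672, 0.1709, 0.1118]
tool_rot: [0.414, 0.91, -0.0, -0.0]
ft_force: [-3.8, -0.6, -2.4]
grip_width: 0.0001
grasp_force: 1.9
```

```bash
python3 -c "
from p import *
rep('fl')"
```

```text
t7.25 eef [0.4672 0.1709 0.1118] F [-3.8 -0.6 -2.4] |F|3.9 dxF 0.089 Tz 0.003 -> push 3.5 N
```

>>> drive_tool(
  slide=[
    [0, 0.002, 0],
    [-0.001, 0.005, 0],
    [-0.001, 0.007, 0],
    [-0.002, 0.009, 0],
    [-0.003, 0.012, 0],
    [-0.003, 0.014, 0],
    [-0.004, 0.016, 0],
    [-0.005, 0.019, 0],
  ],
  rotation=[
    [0, 0, 0.05],
    [0, 0, 0.1],
    [0, 0, 0.15],
    [0, 0, 0.2],
    [0, 0, 0.25],
    [0, 0, 0.3],
    [0, 0, 0.35],
    [0, 0, 0.4],
  ],
)

```text
clock: 8.25
eef_pos: [0.4717, 0.1732, 0.1118]
tool_rot: [0.503, 0.864, 0.0, -0.0]
ft_force: [-4.3, -0.6, -2.5]
grip_width: 0.0001
grasp_force: 2.0
```

```bash
python3 - <<'E'
from p import *
rep('fl')
p,y=get(); print(p,y)
d=((blade('fl')-np.r_[NUT['fl'],0])*1e3).round(0)
g=np.full((15,15),'.');
for a,b,_ in d:
    i,j=int(round((a+35)/5)),int(round((35-b)/5))
    if 0<=i<15 and 0<=j<15: g[i,j]='#'
print('\n'.join(''.join(r) for r in g[::-1]))
E
```

```text
t8.25 eef [0.4717 0.1732 0.1118] F [-4.3 -0.6 -2.5] |F|4.4 dxF 0.107 Tz -0.059 -> push 1.8 N
[0.47140636 0.17228613 0.111     ] 2.0897979360136003
...............
...............
...............
...............
....#..........
....###........
....#.###......
....##...#.....
..........##...
....#....##.#..
..##.......#...
...##..........
...............
...............
...............
```

>>> drive_tool(
  slide=[
    [0, 0.002, 0],
    [-0.001, 0.005, 0],
    [-0.001, 0.007, 0],
    [-0.002, 0.009, 0],
    [-0.003, 0.012, 0],
    [-0.003, 0.014, 0],
    [-0.004, 0.016, 0],
    [-0.005, 0.019, 0],
  ],
  rotation=[
    [0, 0, 0.05],
    [0, 0, 0.1],
    [0, 0, 0.15],
    [0, 0, 0.2],
    [0, 0, 0.25],
    [0, 0, 0.3],
    [0, 0, 0.35],
    [0, 0, 0.4],
  ],
)

```text
clock: 9.3
eef_pos: [0.4764, 0.1745, 0.1118]
tool_rot: [0.586, 0.81, 0.0, -0.0]
ft_force: [-5.9, 0.3, -2.2]
grip_width: -0.0002
grasp_force: 2.1
```

>>> drive_tool(
  slide=[
    [0, 0.002, 0],
    [0, 0.003, 0],
    [-0.001, 0.005, 0],
    [-0.001, 0.006, 0],
    [-0.001, 0.007, 0],
    [-0.002, 0.008, 0],
    [-0.002, 0.009, 0],
    [-0.002, 0.009, 0],
  ],
  rotation=[
    [0, 0, 0.03],
    [0, 0, 0.06],
    [0, 0, 0.1],
    [0, 0, 0.13],
    [0, 0, 0.16],
    [0, 0, 0.18],
    [0, 0, 0.2],
    [0, 0, 0.2],
  ],
)

```text
clock: 10.3
eef_pos: [0.4788, 0.1747, 0.1118]
tool_rot: [0.626, 0.78, 0.0, 0.0]
ft_force: [-4.8, 0.7, -1.5]
grip_width: -0.0001
grasp_force: 2.1
```

>>> drive_tool(
  slide=[
    [0, 0.002, 0],
    [0, 0.003, 0],
    [-0.001, 0.005, 0],
    [-0.001, 0.007, 0],
    [-0.002, 0.009, 0],
    [-0.002, 0.011, 0],
    [-0.003, 0.012, 0],
    [-0.003, 0.014, 0],
  ],
  rotation=[
    [0, 0, 0.04],
    [0, 0, 0.08],
    [0, 0, 0.11],
    [0, 0, 0.15],
    [0, 0, 0.19],
    [0, 0, 0.23],
    [0, 0, 0.26],
    [0, 0, 0.3],
  ],
)

```text
clock: 11.3
eef_pos: [0.4823, 0.1747, 0.1118]
tool_rot: [0.683, 0.731, 0.0, -0.0]
ft_force: [-4.5, 2.3, -2.4]
grip_width: -0.0001
grasp_force: 2.1
```

>>> drive_tool(
  slide=[
    [0, 0.002, 0],
    [0, 0.003, 0],
    [-0.001, 0.005, 0],
    [-0.001, 0.007, 0],
    [-0.002, 0.009, 0],
    [-0.002, 0.011, 0],
    [-0.003, 0.012, 0],
    [-0.003, 0.014, 0],
  ],
  rotation=[
    [0, 0, 0.04],
    [0, 0, 0.08],
    [0, 0, 0.11],
    [0, 0, 0.15],
    [0, 0, 0.19],
    [0, 0, 0.23],
    [0, 0, 0.26],
    [0, 0, 0.3],
  ],
)

```text
clock: 12.3
eef_pos: [0.4859, 0.1742, 0.1118]
tool_rot: [0.736, 0.677, 0.0, -0.0]
ft_force: [-4.2, 2.9, -1.1]
grip_width: 0.0001
grasp_force: 2.1
```

>>> drive_tool(
  slide=[
    [0, 0.002, 0],
    [-0.001, 0.005, 0],
    [-0.001, 0.007, 0],
    [-0.002, 0.009, 0],
    [-0.003, 0.012, 0],
    [-0.003, 0.014, 0],
    [-0.004, 0.016, 0],
    [-0.005, 0.018, 0],
  ],
  rotation=[
    [0, 0, 0.05],
    [0, 0, 0.1],
    [0, 0, 0.15],
    [0, 0, 0.2],
    [0, 0, 0.25],
    [0, 0, 0.3],
    [0, 0, 0.35],
    [0, 0, 0.4],
  ],
)

```text
clock: 13.3
eef_pos: [0.4902, 0.1729, 0.1118]
tool_rot: [0.8, 0.601, 0.0, -0.0]
ft_force: [-4.6, 4.0, -1.9]
grip_width: 0.0001
grasp_force: 2.4
```

```bash
cat >> p.py <<'E'
def grid(nut,zr=(.115,.137)):
    d=((blade(nut,zr=zr)-np.r_[NUT[nut],0])*1e3)
    g=np.full((17,17),'.')
    for a,b,_ in d:
        i,j=int(round((a+32)/4)),int(round((32-b)/4))
        if 0<=i<17 and 0<=j<17: g[i,j]='#'
    print('\n'.join(''.join(r) for r in g[::-1]))
E
python3 - <<'E'
from p import *
rep('fl'); p,y=get(); y1=1.7-.0+1.19; print(np.degrees(np.arctan2(*(lambda m:(m[1,0],m[0,0]))(R.from_quat(bot.get_obs()['tool_rot']).as_matrix()))))
grid('fl'); c=cam('scene'); save(c,'s2.png',(245,150,325,210),9)
E
```

```text
t13.30 eef [0.4902 0.1729 0.1118] F [-4.6  4.  -1.9] |F|6.1 dxF 0.150 Tz 0.021 -> push 6.6 N
73.81688027256448
.................
.................
.......#.........
.....####........
....###.##.......
....###.##.......
....###.#........
...#......#......
...##.....#......
....#....##......
.........##......
.........##......
.........###.....
.........####....
.........##......
.................
.................
```

View pics/s2.png

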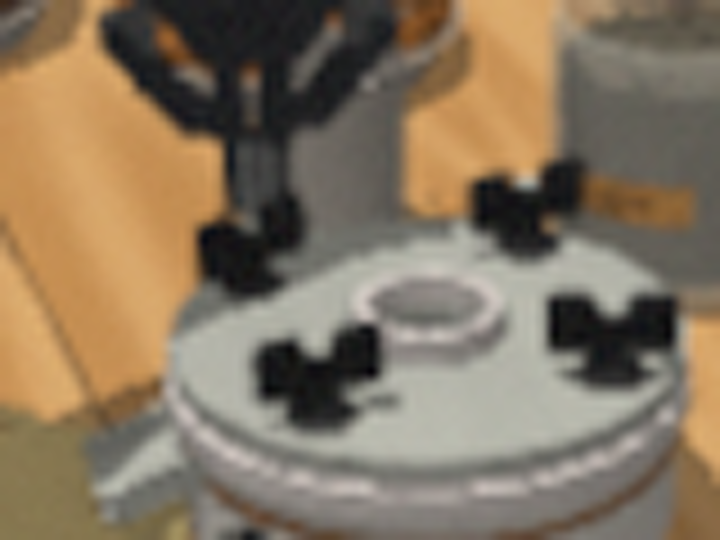

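The scene crop shows the fl blade at crop (250,240), nearly end-on to the fingers behind it, so it has turned about 2.7 rad with no slip. I'll continue.

>>> drive_tool(
  slide=[
    [0, 0.002, 0],
    [0, 0.003, 0],
    [-0.001, 0.005, 0],
    [-0.001, 0.007, 0],
    [-0.002, 0.009, 0],
    [-0.002, 0.011, 0],
    [-0.003, 0.012, 0],
    [-0.003, 0.014, 0],
  ],
  rotation=[
    [0, 0, 0.04],
    [0, 0, 0.08],
    [0, 0, 0.11],
    [0, 0, 0.15],
    [0, 0, 0.19],
    [0, 0, 0.23],
    [0, 0, 0.26],
    [0, 0, 0.3],
  ],
)

```text
clock: 14.4
eef_pos: [0.4932, 0.1716, 0.1118]
tool_rot: [0.842, 0.539, 0.0, -0.001]
ft_force: [-4.0, 5.8, -2.1]
grip_width: -0.0001
grasp_force: 2.8
```

>>> drive_tool(
  slide=[
    [0, 0.002, 0],
    [0, 0.003, 0],
    [-0.001, 0.005, 0],
    [-0.001, 0.006, 0],
    [-0.001, 0.007, 0],
    [-0.002, 0.008, 0],
    [-0.002, 0.009, 0],
    [-0.002, 0.009, 0],
  ],
  rotation=[
    [0, 0, 0.03],
    [0, 0, 0.06],
    [0, 0, 0.1],
    [0, 0, 0.13],
    [0, 0, 0.16],
    [0, 0, 0.18],
    [0, 0, 0.2],
    [0, 0, 0.2],
  ],
)

```text
clock: 15.4
eef_pos: [0.4952, 0.1705, 0.1118]
tool_rot: [0.868, 0.497, 0.001, -0.001]
ft_force: [-3.3, 6.4, -3.9]
grip_width: -0.0002
grasp_force: 3.1
```

>>> drive_tool(
  slide=[
    [0, 0.001, 0],
    [0, 0.002, 0],
    [0, 0.003, 0],
    [-0.001, 0.005, 0],
    [-0.001, 0.006, 0],
    [-0.001, 0.007, 0],
    [-0.002, 0.008, 0],
    [-0.002, 0.01, 0],
  ],
  rotation=[
    [0, 0, 0.03],
    [0, 0, 0.05],
    [0, 0, 0.08],
    [0, 0, 0.1],
    [0, 0, 0.13],
    [0, 0, 0.15],
    [0, 0, 0.18],
    [0, 0, 0.2],
  ],
)

```text
clock: 16.4
eef_pos: [0.497, 0.1694, 0.1118]
tool_rot: [0.892, 0.453, 0.001, -0.002]
ft_force: [-3.5, 7.9, -3.2]
grip_width: -0.0001
grasp_force: 3.6
```

>>> drive_tool(
  slide=[
    [0, 0.001, 0],
    [0, 0.002, 0],
    [0, 0.003, 0],
    [-0.001, 0.005, 0],
    [-0.001, 0.006, 0],
    [-0.001, 0.007, 0],
    [-0.002, 0.008, 0],
    [-0.002, 0.01, 0],
  ],
  rotation=[
    [0, 0, 0.03],
    [0, 0, 0.05],
    [0, 0, 0.08],
    [0, 0, 0.1],
    [0, 0, 0.13],
    [0, 0, 0.15],
    [0, 0, 0.18],
    [0, 0, 0.2],
  ],
)

```text
clock: 17.4
eef_pos: [0.4987, 0.1678, 0.1117]
tool_rot: [0.913, 0.408, 0.001, -0.002]
ft_force: [-4.0, 9.0, -4.4]
grip_width: -0.0001
grasp_force: 3.9
```

>>> drive_tool(
  slide=[
    [0, 0.002, 0],
    [0, 0.003, 0],
    [-0.001, 0.005, 0],
    [-0.001, 0.007, 0],
    [-0.002, 0.009, 0],
    [-0.002, 0.011, 0],
    [-0.003, 0.012, 0],
    [-0.003, 0.014, 0],
  ],
  rotation=[
    [0, 0, 0.04],
    [0, 0, 0.08],
    [0, 0, 0.11],
    [0, 0, 0.15],
    [0, 0, 0.19],
    [0, 0, 0.23],
    [0, 0, 0.26],
    [0, 0, 0.3],
  ],
)

```text
clock: 18.4
eef_pos: [0.5009, 0.1656, 0.1118]
tool_rot: [0.941, 0.338, 0.001, -0.003]
ft_force: [-4.2, 10.0, -4.5]
grip_width: 0.0
grasp_force: 4.5
```

```bash
python3 -c "
from p import *
rep('fl'); grid('fl')"
```

```text
t18.40 eef [0.5009 0.1656 0.1118] F [-4.2 10.  -4.5] |F|10.8 dxF 0.279 Tz 0.008 -> push 11.0 N
.................
.......##........
......#..##......
......##.##......
......#####......
....#######......
.........###.....
........##.#.....
........#........
........##.......
........##.......
........#........
.....#.###.......
......####.......
.......##........
.................
.................
```

>>> drive_tool(
  slide=[
    [0, 0.002, 0],
    [0, 0.003, 0],
    [-0.001, 0.005, 0],
    [-0.001, 0.007, 0],
    [-0.002, 0.009, 0],
    [-0.002, 0.011, 0],
    [-0.003, 0.012, 0],
    [-0.003, 0.014, 0],
  ],
  rotation=[
    [0, 0, 0.04],
    [0, 0, 0.08],
    [0, 0, 0.11],
    [0, 0, 0.15],
    [0, 0, 0.19],
    [0, 0, 0.23],
    [0, 0, 0.26],
    [0, 0, 0.3],
  ],
)

```text
clock: 19.45
eef_pos: [0.5032, 0.1629, 0.1119]
tool_rot: [0.964, 0.267, 0.001, -0.003]
ft_force: [-2.0, 10.7, -4.6]
grip_width: -0.0001
grasp_force: 4.9
```

```bash
python3 -c "
from p import *
rep('fl')
o=bot.get_obs(); print(o['joint_pos'].round(2))
c=cam('top'); P=cloud(c); 
# cover plane: steel top points
x,y,z=np.moveaxis(P,-1,0); m=(np.hypot(x-C0[0],y-C0[1])<.1)&(np.hypot(x-C0[0],y-C0[1])>.04)&(abs(z-.0925)<.006)&(c['image'].min(2)>110)
q=P[m]; A_=np.c_[q[:,:2]-C0,np.ones(len(q))]; print(len(q),np.linalg.lstsq(A_,q[:,2],rcond=None)[0].round(4))"
```

```text
t19.45 eef [0.5032 0.1629 0.1119] F [-2.  10.7 -4.6] |F|10.9 dxF 0.277 Tz -0.086 -> push 7.4 N
[ 0.31  0.38 -0.13  1.06  0.01  2.91]
1836 [0.0025 0.0001 0.093 ]
```

>>> drive_tool(
  slide=[
    [0, 0.002, 0],
    [0, 0.003, 0],
    [-0.001, 0.005, 0],
    [-0.001, 0.007, 0],
    [-0.002, 0.009, 0],
    [-0.002, 0.011, 0],
    [-0.003, 0.013, 0],
    [-0.003, 0.015, 0],
  ],
  rotation=[
    [0, 0, 0.02],
    [0, 0, 0.04],
    [0, 0, 0.06],
    [0, 0, 0.09],
    [0, 0, 0.12],
    [0, 0, 0.15],
    [0, 0, 0.18],
    [0, 0, 0.2],
  ],
)

```text
clock: 20.5
eef_pos: [0.505, 0.1599, 0.1122]
tool_rot: [0.976, 0.219, 0.002, -0.003]
ft_force: [-1.3, 12.9, -4.7]
grip_width: -0.0
grasp_force: 5.4
```

```bash
python3 - <<'E'
from p import *
rep('fl'); o=bot.get_obs(); print(o['joint_pos'].round(2)); grid('fl')
R0=R.from_quat(o['tool_rot']).as_matrix(); y0=np.arctan2(R0[1,0],R0[0,0]); put(o['eef_pos']-[0,0,.0008],y0); print(np.degrees(y0))
# next: br, start joint .28; options
for side in(0,1):
  for dy in np.arange(0,1.01,.25):
    y=y0+dy; print(side,dy,[np.r_[np.round(peg('br',th,y,side=side)[0],3),peg('br',th,y,side=side)[1]].tolist() for th in(.28,1.5,2.9)])
E
```

```text
t20.50 eef [0.505  0.1599 0.1122] F [-1.3 12.9 -4.7] |F|13.0 dxF 0.340 Tz 0.022 -> push 13.9 N
[ 0.3   0.38 -0.13  1.06  0.01  3.  ]
.........#.......
........##.......
.......##........
.......######....
....####.##.#....
......#...##.....
.........##......
.........#.......
.......##........
.......#.#.......
.......##........
.......###.......
.......##........
.......##........
......#..#.......
.................
.................
25.255315205284166
0 0.0 [[0.608, 0.027, 3.8, 49.0], [0.601, -0.017, -7.3, 119.0], [0.557, -0.011, -5.6, -161.0]]
0 0.25 [[0.603, 0.028, 8.1, 64.0], [0.603, -0.012, -2.9, 134.0], [0.561, -0.011, -1.1, -146.0]]
0 0.5 [[0.599, 0.027, 11.9, 78.0], [0.604, -0.008, 1.6, 148.0], [0.566, -0.011, 3.4, -132.0]]
0 0.75 [[0.622, 0.014, -14.1, 92.0], [0.603, -0.003, 6.0, 162.0], [0.57, -0.009, 7.7, -118.0]]
0 1.0 [[0.62, 0.019, -10.8, 107.0], [0.601, 0.001, 10.1, 176.0], [0.573, -0.006, 11.6, -103.0]]
1 0.0 [[0.556, 0.001, 3.8, -131.0], [0.562, 0.045, -7.3, -61.0], [0.607, 0.039, -5.6, 19.0]]
1 0.25 [[0.56, 0.0, 8.1, -116.0], [0.561, 0.04, -2.9, -46.0], [0.602, 0.039, -1.1, 34.0]]
1 0.5 [[0.565, 0.001, 11.9, -102.0], [0.56, 0.036, 1.6, -32.0], [0.598, 0.039, 3.4, 48.0]]
1 0.75 [[0.542, 0.014, -14.1, -88.0], [0.561, 0.031, 6.0, -18.0], [0.594, 0.037, 7.7, 62.0]]
1 1.0 [[0.544, 0.009, -10.8, -73.0], [0.563, 0.027, 10.1, -4.0], [0.59, 0.034, 11.6, 77.0]]
```

fl now holds about 13.9 N, so it is tight. Next is br, diagonally across.

```bash
cat >> p.py <<'E'
def peg2(nut,th,yaw,gap=0,side=0,lim=.005):
    """blended centre radius, tolerant of face alignment"""
    ps=YM-th+np.pi*side; t=np.array([np.cos(ps),np.sin(ps)]); n=np.array([-t[1],t[0]])
    X=np.array([np.cos(yaw),np.sin(yaw)]); Y=np.array([X[1],-X[0]])
    c=-A*X*np.sign(X@n)-B*Y*np.sign(Y@n); off=c@t
    return NUT[nut]+(.022-np.clip(off,-lim,lim))*t+(.005+gap-c@n)*n
def resync():
    o=bot.get_obs(); R0=R.from_quat(o['tool_rot']).as_matrix(); put(o['eef_pos'],np.arctan2(R0[1,0],R0[0,0]))
def plan(nut,th0,side,away,yaw,ths,z=.110):
    """approach call, gross calls"""
    p,y=get(); s=peg2(nut,th0,yaw,gap=.008,side=side); b=p[:2]+np.array(away)
    w=[(np.r_[b,p[2]],y),(np.r_[b,.15],y)]
    for k,zz in((.5,.15),(1,.15),(1,.128),(1,z),(1,z),(1,z)): w.append((np.r_[b+(s-b)*k,zz],y+(yaw-y)*k))
    rows(w); commit(w)
    for L in ths:
        w=[(np.r_[peg2(nut,t,yaw,side=side),z],yaw) for t in L]; rows(w); commit(w)
E
sed -i 's/round((y0-y)\/.5,3)/round(float(y0-y)\/.5,3)/' p.py
python3 - <<'E'
from p import *
L=np.linspace(.2,2.6,16)
plan('br',.28,0,(.003,.008),np.radians(35),[L[:8],L[8:]])
E
```

```text
[[0.025, -0.024, -0.0], [0.025, -0.024, -0.155], [0.094, 0.304, -0.155], [0.164, 0.632, -0.155], [0.164, 0.632, -0.067], [0.164, 0.632, 0.005], [0.164, 0.632, 0.005], [0.164, 0.632, 0.005]]
[[0, 0, 0.0], [0, 0, 0.0], [0, 0, -0.17], [0, 0, -0.34], [0, 0, -0.34], [0, 0, -0.34], [0, 0, -0.34], [0, 0, -0.34]]
[[-0.025, 0.006, -0.0], [-0.031, 0.026, -0.0], [-0.042, 0.045, -0.0], [-0.057, 0.06, -0.0], [-0.075, 0.112, -0.0], [-0.084, 0.123, -0.0], [-0.097, 0.132, -0.0], [-0.113, 0.139, -0.0]]
[[0, 0, 0.0], [0, 0, 0.0], [0, 0, 0.0], [0, 0, 0.0], [0, 0, 0.0], [0, 0, 0.0], [0, 0, 0.0], [0, 0, 0.0]]
[[-0.018, 0.004, -0.0], [-0.031, -0.004, -0.0], [-0.042, -0.013, -0.0], [-0.052, -0.023, -0.0], [-0.066, -0.034, -0.0], [-0.083, -0.047, -0.0], [-0.136, -0.061, -0.0], [-0.148, -0.075, -0.0]]
[[0, 0, 0.0], [0, 0, 0.0], [0, 0, 0.0], [0, 0, 0.0], [0, 0, 0.0], [0, 0, 0.0], [0, 0, 0.0], [0, 0, 0.0]]
```

>>> drive_tool(
  slide=[
    [0.025, -0.024, 0],
    [0.025, -0.024, -0.155],
    [0.094, 0.304, -0.155],
    [0.164, 0.632, -0.155],
    [0.164, 0.632, -0.067],
    [0.164, 0.632, 0.005],
    [0.164, 0.632, 0.005],
    [0.164, 0.632, 0.005],
  ],
  rotation=[
    [0, 0, 0],
    [0, 0, 0],
    [0, 0, -0.17],
    [0, 0, -0.34],
    [0, 0, -0.34],
    [0, 0, -0.34],
    [0, 0, -0.34],
    [0, 0, -0.34],
  ],
)

```text
clock: 21.55
eef_pos: [0.6092, 0.0305, 0.1117]
tool_rot: [0.954, 0.3, 0.001, 0.001]
ft_force: [0.5, -0.1, -0.1]
grip_width: 0.0005
grasp_force: 0.0
```

>>> drive_tool(
  slide=[
    [-0.025, 0.006, 0],
    [-0.031, 0.026, 0],
    [-0.042, 0.045, 0],
    [-0.057, 0.06, 0],
    [-0.075, 0.112, 0],
    [-0.084, 0.123, 0],
    [-0.097, 0.132, 0],
    [-0.113, 0.139, 0],
  ],
  rotation=[
    [0, 0, 0],
    [0, 0, 0],
    [0, 0, 0],
    [0, 0, 0],
    [0, 0, 0],
    [0, 0, 0],
    [0, 0, 0],
    [0, 0, 0],
  ],
)

```text
clock: 22.55
eef_pos: [0.6052, -0.0141, 0.1106]
tool_rot: [0.954, 0.3, 0.0, -0.0]
ft_force: [2.0, 2.0, 0.5]
grip_width: 0.0003
grasp_force: 1.1
```

```bash
python3 -c "
from p import *
rep('br'); grid('br'); print(peg2('br',1.32,np.radians(35)))"
```

```text
t22.55 eef [ 0.6052 -0.0141  0.1106] F [2.  2.  0.5] |F|2.8 dxF 0.103 Tz -0.034 -> push 2.7 N
.................
.................
.................
.................
.................
.................
.............###.
...........#####.
.....#.#.######..
....#####........
.######..........
.................
.................
.................
.................
.................
.................
[ 0.60633056 -0.01040316]
```

>>> drive_tool(
  slide=[
    [-0.018, 0.004, 0],
    [-0.031, -0.004, 0],
    [-0.042, -0.013, 0],
    [-0.052, -0.023, 0],
    [-0.066, -0.034, 0],
    [-0.083, -0.047, 0],
    [-0.136, -0.061, 0],
    [-0.148, -0.075, 0],
  ],
  rotation=[
    [0, 0, 0],
    [0, 0, 0],
    [0, 0, 0],
    [0, 0, 0],
    [0, 0, 0],
    [0, 0, 0],
    [0, 0, 0],
    [0, 0, 0],
  ],
)

```text
clock: 23.6
eef_pos: [0.5624, -0.0192, 0.1105]
tool_rot: [0.954, 0.3, -0.001, -0.001]
ft_force: [0.1, 0.5, -0.6]
grip_width: 0.0001
grasp_force: 0.0
```

```bash
python3 - <<'E'
from p import *
rep('br'); grid('br'); p,yaw=get(); print(p)
for L in (np.linspace(2.65,2.9,8),np.linspace(2.92,3.1,8)):
    w=[(np.r_[peg2('br',t,yaw,lim=.007),.110],yaw) for t in L]; rows(w); commit(w)
E
```

```text
t23.60 eef [ 0.5624 -0.0192  0.1105] F [ 0.1  0.5 -0.6] |F|0.5 dxF -0.005 Tz -0.014 -> push -0.7 N
.................
.................
.................
.................
.................
.................
.................
.................
.................
.................
.................
.................
.................
.................
.................
.................
.................
[ 0.56541588 -0.01628465  0.11      ]
[[-0.011, -0.007, -0.0], [-0.011, -0.01, -0.0], [-0.01, -0.013, -0.0], [-0.01, -0.016, -0.0], [-0.009, -0.02, -0.0], [-0.009, -0.023, -0.0], [-0.008, -0.026, -0.0], [-0.007, -0.029, -0.0]]
[[0, 0, 0.0], [0, 0, 0.0], [0, 0, 0.0], [0, 0, 0.0], [0, 0, 0.0], [0, 0, 0.0], [0, 0, 0.0], [0, 0, 0.0]]
[[0.001, -0.002, -0.0], [0.001, -0.004, -0.0], [0.002, -0.006, -0.0], [0.003, -0.008, -0.0], [0.004, -0.01, -0.0], [0.005, -0.013, -0.0], [0.006, -0.015, -0.0], [0.007, -0.017, -0.0]]
[[0, 0, 0.0], [0, 0, 0.0], [0, 0, 0.0], [0, 0, 0.0], [0, 0, 0.0], [0, 0, 0.0], [0, 0, 0.0], [0, 0, 0.0]]
```

```bash
sed -i 's/def grid(nut,zr=(.115,.137)):/def grid(nut,zr=(.112,.137),cn="scene"):/; s/blade(nut,zr=zr)-/blade(nut,cam(cn),zr)-/' p.py
python3 - <<'E'
from p import *
grid('br',cn='top'); grid('br',(.1,.14)); c=cam('top'); save(c,'t2.png',(240,140,340,240),6)
E
```

```text
.................
.................
.................
.................
.................
.................
.................
.................
.................
.................
.................
.................
.................
.................
.................
.................
.................
.................
.................
.................
.................
.................
.................
.................
.................
.................
.................
.................
.................
.................
.................
.................
.................
.................
```

View pics/t2.png

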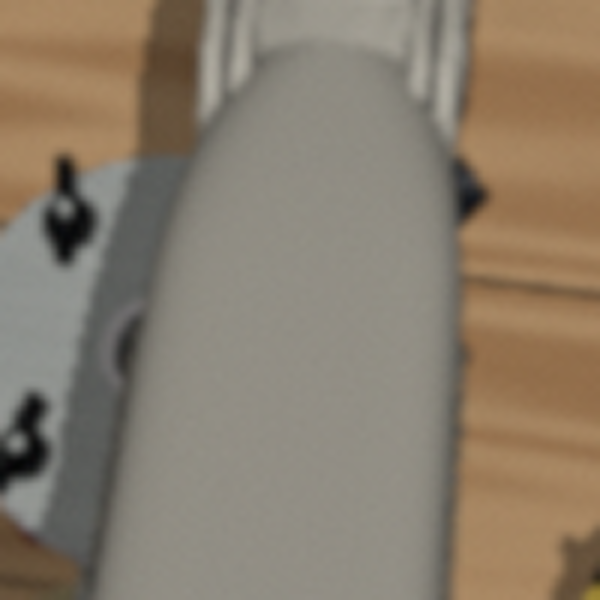

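The arm hides br from above at crop (290,200); fl can be seen at crop (20,440), turned. There is no contact force now, so I'll push on from the measured pose.

```bash
python3 - <<'E'
from p import *
resync(); p,yaw=get(); p[2]=.110; put(p,yaw)
for L in (np.linspace(2.62,2.9,8),np.linspace(2.92,3.1,8),np.linspace(3.12,3.3,8)):
    w=[(np.r_[peg2('br',t,yaw,lim=.007),.110],yaw) for t in L]; rows(w)[1]; commit(w)
E
```

```text
[[0.003, -0.009, -0.0], [0.002, -0.013, -0.0], [0.002, -0.017, -0.0], [0.002, -0.021, -0.0], [0.003, -0.024, -0.0], [0.003, -0.028, -0.0], [0.004, -0.031, -0.0], [0.005, -0.035, -0.0]]
[[0, 0, 0.0], [0, 0, 0.0], [0, 0, 0.0], [0, 0, 0.0], [0, 0, 0.0], [0, 0, 0.0], [0, 0, 0.0], [0, 0, 0.0]]
[[0.001, -0.002, -0.0], [0.001, -0.004, -0.0], [0.002, -0.006, -0.0], [0.003, -0.008, -0.0], [0.004, -0.01, -0.0], [0.005, -0.013, -0.0], [0.006, -0.015, -0.0], [0.007, -0.017, -0.0]]
[[0, 0, 0.0], [0, 0, 0.0], [0, 0, 0.0], [0, 0, 0.0], [0, 0, 0.0], [0, 0, 0.0], [0, 0, 0.0], [0, 0, 0.0]]
[[0.001, -0.002, -0.0], [0.002, -0.004, -0.0], [0.003, -0.006, -0.0], [0.004, -0.008, -0.0], [0.006, -0.009, -0.0], [0.007, -0.011, -0.0], [0.009, -0.013, -0.0], [0.01, -0.015, -0.0]]
[[0, 0, 0.0], [0, 0, 0.0], [0, 0, 0.0], [0, 0, 0.0], [0, 0, 0.0], [0, 0, 0.0], [0, 0, 0.0], [0, 0, 0.0]]
```

>>> drive_tool(
  slide=[
    [0.003, -0.009, 0],
    [0.002, -0.013, 0],
    [0.002, -0.017, 0],
    [0.002, -0.021, 0],
    [0.003, -0.024, 0],
    [0.003, -0.028, 0],
    [0.004, -0.031, 0],
    [0.005, -0.035, 0],
  ],
  rotation=[
    [0, 0, 0],
    [0, 0, 0],
    [0, 0, 0],
    [0, 0, 0],
    [0, 0, 0],
    [0, 0, 0],
    [0, 0, 0],
    [0, 0, 0],
  ],
)

```text
clock: 24.8
eef_pos: [0.5597, -0.0123, 0.1106]
tool_rot: [0.954, 0.3, -0.0, 0.0]
ft_force: [-0.1, -5.2, -1.4]
grip_width: -0.0003
grasp_force: 1.8
```

```bash
python3 -c "
from p import *
rep('br'); grid('br'); print(peg2('br',2.9,np.radians(35),lim=.007))"
```

```text
t24.80 eef [ 0.5597 -0.0123  0.1106] F [-0.1 -5.2 -1.4] |F|5.2 dxF 0.113 Tz -0.038 -> push 2.9 N
.................
.................
.................
.................
.......#.........
.......##........
.................
.................
.................
.................
.................
.................
.................
.................
.................
.................
.................
[ 0.5597951  -0.01136692]
```

>>> drive_tool(
  slide=[
    [0.001, -0.002, 0],
    [0.001, -0.004, 0],
    [0.002, -0.006, 0],
    [0.003, -0.008, 0],
    [0.004, -0.01, 0],
    [0.005, -0.013, 0],
    [0.006, -0.015, 0],
    [0.007, -0.017, 0],
  ],
  rotation=[
    [0, 0, 0],
    [0, 0, 0],
    [0, 0, 0],
    [0, 0, 0],
    [0, 0, 0],
    [0, 0, 0],
    [0, 0, 0],
    [0, 0, 0],
  ],
)

```text
clock: 25.85
eef_pos: [0.5576, -0.0088, 0.1105]
tool_rot: [0.954, 0.3, -0.002, 0.001]
ft_force: [-2.8, -8.4, 3.4]
grip_width: -0.0
grasp_force: 4.3
```

>>> drive_tool(
  slide=[
    [0.001, -0.002, 0],
    [0.001, -0.003, 0],
    [0.002, -0.005, 0],
    [0.003, -0.006, 0],
    [0.004, -0.008, 0],
    [0.005, -0.009, 0],
    [0.006, -0.01, 0],
    [0.007, -0.011, 0],
  ],
  rotation=[
    [0, 0, 0],
    [0, 0, 0],
    [0, 0, 0],
    [0, 0, 0],
    [0, 0, 0],
    [0, 0, 0],
    [0, 0, 0],
    [0, 0, 0],
  ],
)

```text
clock: 26.85
eef_pos: [0.5563, -0.0062, 0.1103]
tool_rot: [0.954, 0.3, -0.003, 0.001]
ft_force: [-6.4, -9.8, 3.3]
grip_width: -0.0002
grasp_force: 5.8
```

```bash
python3 - <<'E'
from p import *
rep('br'); grid('br'); yaw=np.radians(35)
p0=peg2('br',3.25,yaw,lim=.007)
for L in (np.linspace(3.27,3.4,8),np.linspace(3.42,3.55,8),np.linspace(3.56,3.7,8)):
    put(np.r_[p0,.11],yaw);w=[(np.r_[peg2('br',t,yaw,lim=.007),.110],yaw) for t in L]; rows(w); p0=w[-1][0][:2]
E
```

```text
t26.85 eef [ 0.5563 -0.0062  0.1103] F [-6.4 -9.8  3.3] |F|11.7 dxF 0.123 Tz 0.065 -> push 7.2 N
.................
.................
.......#.........
......###........
.......##........
........#........
.......###.......
.........#.......
.................
.................
.................
..............###
.................
.................
.................
.................
.................
[[0.001, -0.001, -0.0], [0.002, -0.003, -0.0], [0.003, -0.004, -0.0], [0.004, -0.005, -0.0], [0.005, -0.007, -0.0], [0.006, -0.008, -0.0], [0.008, -0.009, -0.0], [0.009, -0.01, -0.0]]
[[0, 0, 0.0], [0, 0, 0.0], [0, 0, 0.0], [0, 0, 0.0], [0, 0, 0.0], [0, 0, 0.0], [0, 0, 0.0], [0, 0, 0.0]]
[[0.001, -0.001, -0.0], [0.002, -0.003, -0.0], [0.003, -0.005, -0.0], [0.004, -0.007, -0.0], [0.005, -0.009, -0.0], [0.005, -0.011, -0.0], [0.006, -0.014, -0.0], [0.007, -0.016, -0.0]]
[[0, 0, 0.0], [0, 0, 0.0], [0, 0, 0.0], [0, 0, 0.0], [0, 0, 0.0], [0, 0, 0.0], [0, 0, 0.0], [0, 0, 0.0]]
[[0.001, -0.001, -0.0], [0.002, -0.003, -0.0], [0.003, -0.006, -0.0], [0.004, -0.008, -0.0], [0.006, -0.01, -0.0], [0.007, -0.012, -0.0], [0.009, -0.014, -0.0], [0.01, -0.016, -0.0]]
[[0, 0, 0.0], [0, 0, 0.0], [0, 0, 0.0], [0, 0, 0.0], [0, 0, 0.0], [0, 0, 0.0], [0, 0, 0.0], [0, 0, 0.0]]
```

>>> drive_tool(
  slide=[
    [0.001, -0.001, 0],
    [0.002, -0.003, 0],
    [0.003, -0.004, 0],
    [0.004, -0.005, 0],
    [0.005, -0.007, 0],
    [0.006, -0.008, 0],
    [0.008, -0.009, 0],
    [0.009, -0.01, 0],
  ],
  rotation=[
    [0, 0, 0],
    [0, 0, 0],
    [0, 0, 0],
    [0, 0, 0],
    [0, 0, 0],
    [0, 0, 0],
    [0, 0, 0],
    [0, 0, 0],
  ],
)

```text
clock: 27.9
eef_pos: [0.5553, -0.0035, 0.1102]
tool_rot: [0.954, 0.299, -0.004, 0.001]
ft_force: [-9.3, -11.6, 6.5]
grip_width: 0.0002
grasp_force: 7.3
```

```bash
python3 -c "
from p import *
rep('br')"
```

```text
t27.90 eef [ 0.5553 -0.0035  0.1102] F [ -9.3 -11.6   6.5] |F|14.9 dxF 0.146 Tz 0.051 -> push 7.6 N
```

```bash
cat >> p.py <<'E'
def avg(nut,n=4):
    a=[]
    for i in range(n):
        o=bot.get_obs(); d=o['eef_pos'][:2]-NUT[nut]; f=o['ft_force']; a.append([d[0]*f[1]-d[1]*f[0]+o['ft_torque'][2],*f,o['ft_torque'][2]])
        if i<n-1: bot.camera('scene')
    a=np.array(a); print('t%.2f'%bot.get_obs()['clock'],'push %.1f +- %.1f'%(a[:,0].mean()/.026,a[:,0].std()/.026),a.mean(0).round(3),'Tz',a[:,4].round(3))
E
python3 -c "
from p import *
avg('br'); c=cam('scene'); save(c,'s3.png',(265,140,345,210),9)"
```

```text
t28.05 push 6.7 +- 0.8 [  0.173  -9.561 -11.006   5.81    0.047] Tz [0.051 0.063 0.037 0.038]
```

View pics/s3.png

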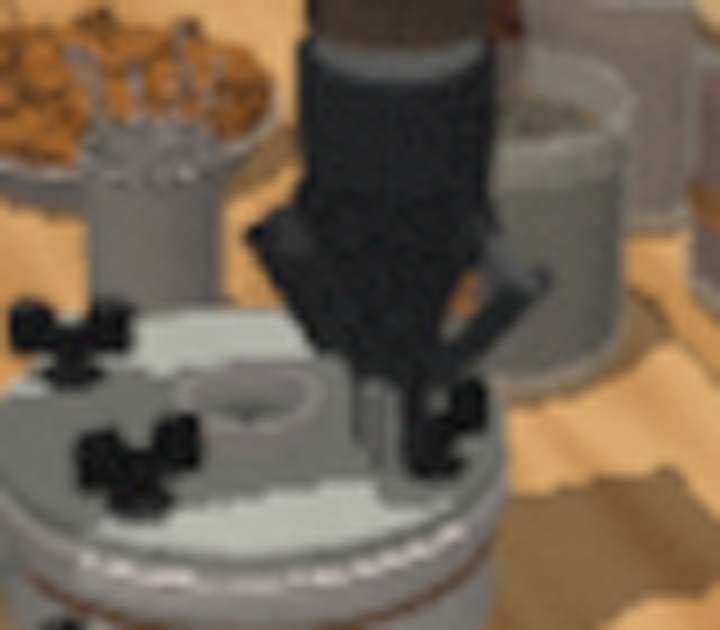

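The crop shows the fingers at crop (390,430) close against the br hub, which explains the large force with little moment. I'll move 8 mm outward along the wing and push on.

>>> drive_tool(
  slide=[
    [-0.006, 0.005, 0],
    [-0.026, -0.02, 0],
    [-0.02, -0.025, 0],
    [-0.018, -0.027, 0],
    [-0.016, -0.029, 0],
    [-0.014, -0.031, 0],
    [-0.012, -0.033, 0],
    [-0.011, -0.034, 0],
  ],
  rotation=[
    [0, 0, 0],
    [0, 0, 0],
    [0, 0, 0],
    [0, 0, 0],
    [0, 0, 0],
    [0, 0, 0],
    [0, 0, 0],
    [0, 0, 0],
  ],
)

```text
clock: 29.1
eef_pos: [0.5514, 0.0026, 0.1106]
tool_rot: [0.954, 0.3, -0.001, 0.002]
ft_force: [-2.6, -9.3, 2.0]
grip_width: 0.0001
grasp_force: 4.7
```

```bash
python3 -c "
from p import *
avg('br',2)"
```

```text
t29.15 push 8.4 +- 0.8 [ 0.218 -1.789 -9.336  1.521 -0.047] Tz [-0.055 -0.038]
```

>>> drive_tool(
  slide=[
    [0.001, -0.002, 0],
    [0.001, -0.004, 0],
    [0.002, -0.006, 0],
    [0.002, -0.008, 0],
    [0.003, -0.01, 0],
    [0.003, -0.012, 0],
    [0.004, -0.014, 0],
    [0.004, -0.016, 0],
  ],
  rotation=[
    [0, 0, 0],
    [0, 0, 0],
    [0, 0, 0],
    [0, 0, 0],
    [0, 0, 0],
    [0, 0, 0],
    [0, 0, 0],
    [0, 0, 0],
  ],
)

```text
clock: 30.15
eef_pos: [0.551, 0.006, 0.1106]
tool_rot: [0.954, 0.299, -0.0, 0.002]
ft_force: [0.6, -10.2, -1.3]
grip_width: -0.0002
grasp_force: 4.9
```

```bash
python3 -c "
from p import *
avg('br',2);grid('br')"
```

```text
t30.20 push 9.4 +- 0.3 [ 0.245  0.606 -9.918 -1.555 -0.066] Tz [-0.082 -0.05 ]
.................
.................
.........#.......
........#.##.....
.........##......
.........##......
........###......
........###......
.........#.......
.........##......
........##.......
.................
...........#.....
............##...
.............#...
.............##..
............#....
```

>>> drive_tool(
  slide=[
    [0.001, -0.003, 0],
    [0.002, -0.006, 0],
    [0.003, -0.009, 0],
    [0.004, -0.012, 0],
    [0.005, -0.015, 0],
    [0.006, -0.018, 0],
    [0.008, -0.021, 0],
    [0.009, -0.024, 0],
  ],
  rotation=[
    [0, 0, 0],
    [0, 0, 0],
    [0, 0, 0],
    [0, 0, 0],
    [0, 0, 0],
    [0, 0, 0],
    [0, 0, 0],
    [0, 0, 0],
  ],
)

```text
clock: 31.25
eef_pos: [0.55, 0.0114, 0.1105]
tool_rot: [0.954, 0.299, -0.0, 0.003]
ft_force: [2.1, -12.6, -2.5]
grip_width: -0.0002
grasp_force: 5.1
```

```bash
python3 -c "
from p import *
avg('br',2)"
```

```text
t31.30 push 9.6 +- 3.6 [ 0.248  0.212 -8.769 -1.677 -0.035] Tz [-0.064 -0.006]
```

>>> drive_tool(
  slide=[
    [0.001, -0.002, 0],
    [0.002, -0.004, 0],
    [0.003, -0.006, 0],
    [0.004, -0.008, 0],
    [0.005, -0.01, 0],
    [0.006, -0.011, 0],
    [0.007, -0.013, 0],
    [0.008, -0.014, 0],
  ],
  rotation=[
    [0, 0, 0],
    [0, 0, 0],
    [0, 0, 0],
    [0, 0, 0],
    [0, 0, 0],
    [0, 0, 0],
    [0, 0, 0],
    [0, 0, 0],
  ],
)

```text
clock: 32.3
eef_pos: [0.5469, 0.0164, 0.1098]
tool_rot: [0.954, 0.299, -0.003, 0.002]
ft_force: [-2.9, -10.8, 0.5]
grip_width: -0.0001
grasp_force: 4.3
```

```bash
python3 -c "
from p import *
avg('br',1)"
```

```text
t32.30 push 12.1 +- 0.0 [  0.313  -2.913 -10.839   0.5    -0.073] Tz [-0.073]
```

br withstands about 12–13 N. Next is fr.

```bash
cat >> p.py <<'E'
def peg2(nut,th,yaw,gap=0,side=0,r=.026):
    ps=YM-th+np.pi*side; t=np.array([np.cos(ps),np.sin(ps)]); n=np.array([-t[1],t[0]])
    X=np.array([np.cos(yaw),np.sin(yaw)]); Y=np.array([X[1],-X[0]])
    return NUT[nut]+r*t+(.005+gap+A*abs(X@n)+B*abs(Y@n))*n
def fine(nut,yaw,z=.11,side=0):
    for a in np.arange(2.9,3.9,.1):
        q,q1,q2=[peg2(nut,v,yaw,side=side) for v in(a,a+.1,a+.2)]; X=np.array([np.cos(yaw),np.sin(yaw)]); Y=np.array([X[1],-X[0]])
        print('%.1f'%a,q.round(4),'+.1:',((q1-q)@X/.25).round(3),((q1-q)@Y/.25).round(3),'+.2:',((q2-q)@X/.25).round(3),((q2-q)@Y/.25).round(3))
E
python3 - <<'E'
from p import *
resync(); L=np.r_[np.linspace(-.25,2.5,15),2.6,np.linspace(2.65,2.95,8)]
plan('fr',-.15,0,(-.003,-.010),np.radians(35),[L[:8],L[8:16],L[16:]])
fine('fr',np.radians(35))
E
```

```text
[[-0.033, 0.026, -0.0], [-0.033, 0.026, -0.161], [-0.059, -0.129, -0.161], [-0.086, -0.283, -0.161], [-0.086, -0.283, -0.073], [-0.086, -0.283, -0.001], [-0.086, -0.283, -0.001], [-0.086, -0.283, -0.001]]
[[0, 0, 0.0], [0, 0, 0.0], [0, 0, -0.003], [0, 0, -0.005], [0, 0, -0.005], [0, 0, -0.005], [0, 0, -0.005], [0, 0, -0.005]]
[[-0.021, 0.013, -0.0], [-0.017, 0.04, -0.0], [-0.02, 0.068, -0.0], [-0.032, 0.097, -0.0], [-0.052, 0.122, -0.0], [-0.078, 0.142, -0.0], [-0.098, 0.155, -0.0], [-0.112, 0.167, -0.0]]
[[0, 0, 0.0], [0, 0, 0.0], [0, 0, 0.0], [0, 0, 0.0], [0, 0, 0.0], [0, 0, 0.0], [0, 0, 0.0], [0, 0, 0.0]]
[[-0.019, 0.01, -0.0], [-0.042, 0.015, -0.0], [-0.067, 0.014, -0.0], [-0.094, 0.006, -0.0], [-0.12, -0.009, -0.0], [-0.141, -0.033, -0.0], [-0.157, -0.052, -0.0], [-0.164, -0.061, -0.0]]
[[0, 0, 0.0], [0, 0, 0.0], [0, 0, 0.0], [0, 0, 0.0], [0, 0, 0.0], [0, 0, 0.0], [0, 0, 0.0], [0, 0, 0.0]]
[[-0.003, -0.005, -0.0], [-0.006, -0.009, -0.0], [-0.009, -0.013, -0.0], [-0.011, -0.018, -0.0], [-0.013, -0.023, -0.0], [-0.015, -0.028, -0.0], [-0.016, -0.034, -0.0], [-0.018, -0.039, -0.0]]
[[0, 0, 0.0], [0, 0, 0.0], [0, 0, 0.0], [0, 0, 0.0], [0, 0, 0.0], [0, 0, 0.0], [0, 0, 0.0], [0, 0, 0.0]]
2.9 [0.4395 0.0052] +.1: -0.003 -0.013 +.2: -0.004 -0.027
3.0 [0.4371 0.0075] +.1: -0.001 -0.014 +.2: 0.0 -0.028
3.1 [0.4349 0.0102] +.1: 0.001 -0.014 +.2: 0.004 -0.029
3.2 [0.433  0.0133] +.1: 0.003 -0.015 +.2: 0.008 -0.029
3.3 [0.4315 0.0168] +.1: 0.005 -0.015 +.2: 0.013 -0.029
3.4 [0.4305 0.0205] +.1: 0.007 -0.014 +.2: 0.017 -0.027
3.5 [0.43   0.0244] +.1: 0.009 -0.013 +.2: 0.021 -0.025
3.6 [0.43   0.0285] +.1: 0.011 -0.012 +.2: 0.025 -0.023
3.7 [0.4307 0.0326] +.1: 0.013 -0.011 +.2: 0.028 -0.019
3.8 [0.4319 0.0366] +.1: 0.015 -0.009 +.2: 0.026 -0.016
```

>>> drive_tool(
  slide=[
    [-0.033, 0.026, 0],
    [-0.033, 0.026, -0.161],
    [-0.059, -0.129, -0.161],
    [-0.086, -0.283, -0.161],
    [-0.086, -0.283, -0.073],
    [-0.086, -0.283, -0.001],
    [-0.086, -0.283, -0.001],
    [-0.086, -0.283, -0.001],
  ],
  rotation=[
    [0, 0, 0],
    [0, 0, 0],
    [0, 0, 0],
    [0, 0, 0],
    [0, 0, 0],
    [0, 0, 0],
    [0, 0, 0],
    [0, 0, 0],
  ],
)

```text
clock: 33.3
eef_pos: [0.491, 0.0648, 0.1115]
tool_rot: [0.954, 0.3, 0.001, -0.0]
ft_force: [-0.8, -0.1, 0.4]
grip_width: -0.0003
grasp_force: 0.0
```

```bash
python3 - <<'E'
from p import *
print(bot.get_obs()['eef_pos'],peg2('fr',-.15,np.radians(35),gap=.008)); resync(); p,yaw=get(); p[2]=.11; put(p,yaw); L=np.r_[np.linspace(-.25,2.5,15),2.6]
w=[(np.r_[peg2('fr',t,yaw),.11],yaw) for t in L[:8]]; rows(w)
E
```

```text
[0.49104491 0.06482209 0.11154108] [0.4887087 0.0621812]
[[-0.035, 0.017, -0.0], [-0.031, 0.043, -0.0], [-0.034, 0.072, -0.0], [-0.046, 0.1, -0.0], [-0.065, 0.125, -0.0], [-0.092, 0.145, -0.0], [-0.112, 0.158, -0.0], [-0.125, 0.171, -0.0]]
[[0, 0, 0.0], [0, 0, 0.0], [0, 0, 0.0], [0, 0, 0.0], [0, 0, 0.0], [0, 0, 0.0], [0, 0, 0.0], [0, 0, 0.0]]
```

>>> drive_tool(
  slide=[
    [-0.035, 0.017, 0],
    [-0.031, 0.043, 0],
    [-0.034, 0.072, 0],
    [-0.046, 0.1, 0],
    [-0.065, 0.125, 0],
    [-0.092, 0.145, 0],
    [-0.112, 0.158, 0],
    [-0.125, 0.171, 0],
  ],
  rotation=[
    [0, 0, 0],
    [0, 0, 0],
    [0, 0, 0],
    [0, 0, 0],
    [0, 0, 0],
    [0, 0, 0],
    [0, 0, 0],
    [0, 0, 0],
  ],
)

```text
clock: 34.3
eef_pos: [0.4894, 0.011, 0.111]
tool_rot: [0.954, 0.3, 0.0, 0.0]
ft_force: [1.2, 1.7, -0.1]
grip_width: -0.0002
grasp_force: 1.0
```

>>> drive_tool(
  slide=[
    [-0.019, 0.01, 0],
    [-0.042, 0.015, 0],
    [-0.067, 0.014, 0],
    [-0.094, 0.006, 0],
    [-0.12, -0.009, 0],
    [-0.141, -0.033, 0],
    [-0.157, -0.052, 0],
    [-0.164, -0.061, 0],
  ],
  rotation=[
    [0, 0, 0],
    [0, 0, 0],
    [0, 0, 0],
    [0, 0, 0],
    [0, 0, 0],
    [0, 0, 0],
    [0, 0, 0],
    [0, 0, 0],
  ],
)

```text
clock: 35.3
eef_pos: [0.4466, 0.0005, 0.1108]
tool_rot: [0.954, 0.3, -0.0, 0.0]
ft_force: [2.4, -1.4, -0.2]
grip_width: 0.0004
grasp_force: 1.1
```

>>> drive_tool(
  slide=[
    [-0.003, -0.005, 0],
    [-0.006, -0.009, 0],
    [-0.009, -0.013, 0],
    [-0.011, -0.018, 0],
    [-0.013, -0.023, 0],
    [-0.015, -0.028, 0],
    [-0.016, -0.034, 0],
    [-0.018, -0.039, 0],
  ],
  rotation=[
    [0, 0, 0],
    [0, 0, 0],
    [0, 0, 0],
    [0, 0, 0],
    [0, 0, 0],
    [0, 0, 0],
    [0, 0, 0],
    [0, 0, 0],
  ],
)

```text
clock: 36.3
eef_pos: [0.4375, 0.006, 0.1107]
tool_rot: [0.954, 0.3, -0.0, -0.0]
ft_force: [-0.3, -0.1, -0.2]
grip_width: 0.0002
grasp_force: 0.0
```

```bash
python3 -c "
from p import *
print(peg2('fr',2.95,np.radians(35)));avg('fr',1);grid('fr')"
```

```text
[0.43826988 0.00628855]
t36.30 push 0.4 +- 0.0 [ 0.009 -0.294 -0.131 -0.25   0.013] Tz [0.013]
.................
.................
.................
......##.........
......###........
.......##........
........#........
........##.......
.........#.......
.................
.................
................#
.................
.................
.................
.................
.................
```

>>> drive_tool(
  slide=[
    [0, -0.004, 0],
    [-0.001, -0.007, 0],
    [-0.001, -0.011, 0],
    [-0.001, -0.014, 0],
    [-0.002, -0.018, 0],
    [-0.002, -0.021, 0],
    [-0.002, -0.025, 0],
    [-0.002, -0.028, 0],
  ],
  rotation=[
    [0, 0, 0],
    [0, 0, 0],
    [0, 0, 0],
    [0, 0, 0],
    [0, 0, 0],
    [0, 0, 0],
    [0, 0, 0],
    [0, 0, 0],
  ],
)

```text
clock: 37.35
eef_pos: [0.4337, 0.0112, 0.111]
tool_rot: [0.954, 0.3, 0.0, 0.0]
ft_force: [3.6, -3.0, -0.9]
grip_width: -0.0001
grasp_force: 2.1
```

```bash
python3 -c "
from p import *
avg('fr',1)"
```

```text
t37.35 push 3.7 +- 0.0 [ 0.096  3.569 -3.033 -0.868 -0.062] Tz [-0.062]
```

>>> drive_tool(
  slide=[
    [0, -0.004, 0],
    [0.001, -0.007, 0],
    [0.001, -0.011, 0],
    [0.002, -0.014, 0],
    [0.003, -0.018, 0],
    [0.004, -0.021, 0],
    [0.005, -0.025, 0],
    [0.006, -0.029, 0],
  ],
  rotation=[
    [0, 0, 0],
    [0, 0, 0],
    [0, 0, 0],
    [0, 0, 0],
    [0, 0, 0],
    [0, 0, 0],
    [0, 0, 0],
    [0, 0, 0],
  ],
)

```text
clock: 38.35
eef_pos: [0.4311, 0.0171, 0.111]
tool_rot: [0.954, 0.3, 0.0, 0.001]
ft_force: [4.1, -6.2, -2.2]
grip_width: 0.0001
grasp_force: 3.2
```

```bash
python3 -c "
from p import *
avg('fr',1);grid('fr')"
```

```text
t38.35 push 6.5 +- 0.0 [ 0.169  4.126 -6.203 -2.229 -0.085] Tz [-0.085]
.................
.................
.........##......
.......###.......
........##.......
........###......
.......###.......
.........#.......
........###......
........###......
.........##......
..........#......
.................
.............###.
.............#...
.................
.................
```

>>> drive_tool(
  slide=[
    [0.001, -0.003, 0],
    [0.002, -0.006, 0],
    [0.003, -0.009, 0],
    [0.005, -0.012, 0],
    [0.006, -0.014, 0],
    [0.007, -0.017, 0],
    [0.008, -0.02, 0],
    [0.01, -0.022, 0],
  ],
  rotation=[
    [0, 0, 0],
    [0, 0, 0],
    [0, 0, 0],
    [0, 0, 0],
    [0, 0, 0],
    [0, 0, 0],
    [0, 0, 0],
    [0, 0, 0],
  ],
)

```text
clock: 39.4
eef_pos: [0.428, 0.0227, 0.1104]
tool_rot: [0.954, 0.3, -0.002, 0.001]
ft_force: [-2.0, -7.7, 1.2]
grip_width: 0.0001
grasp_force: 3.2
```

```bash
python3 -c "
from p import *
avg('fr',1)"
```

```text
t39.40 push 7.8 +- 0.0 [ 0.203 -2.045 -7.656  1.162 -0.049] Tz [-0.049]
```

>>> drive_tool(
  slide=[
    [0.003, -0.001, 0],
    [0.006, -0.002, 0],
    [0.009, -0.004, 0],
    [0.012, -0.006, 0],
    [0.015, -0.008, 0],
    [0.018, -0.01, 0],
    [0.02, -0.013, 0],
    [0.022, -0.015, 0],
  ],
  rotation=[
    [0, 0, 0],
    [0, 0, 0],
    [0, 0, 0],
    [0, 0, 0],
    [0, 0, 0],
    [0, 0, 0],
    [0, 0, 0],
    [0, 0, 0],
  ],
)

```text
clock: 40.4
eef_pos: [0.4282, 0.028, 0.1101]
tool_rot: [0.954, 0.3, -0.004, 0.002]
ft_force: [-7.3, -8.7, 4.8]
grip_width: 0.0
grasp_force: 5.6
```

```bash
python3 -c "
from p import *
avg('fr',1);grid('fr')"
```

```text
t40.40 push 10.1 +- 0.0 [ 0.263 -7.276 -8.674  4.805 -0.019] Tz [-0.019]
.................
.................
..........#......
..........##.....
..........##.....
.........##......
.........###.....
........###......
.........##......
.......###.......
......#.#........
.......###.......
.......##........
.................
...........#.....
...........##....
...........#.....
```

>>> drive_tool(
  slide=[
    [0.002, -0.002, 0],
    [0.004, -0.003, 0],
    [0.006, -0.005, 0],
    [0.008, -0.007, 0],
    [0.01, -0.009, 0],
    [0.011, -0.01, 0],
    [0.013, -0.012, 0],
    [0.015, -0.014, 0],
  ],
  rotation=[
    [0, 0, 0],
    [0, 0, 0],
    [0, 0, 0],
    [0, 0, 0],
    [0, 0, 0],
    [0, 0, 0],
    [0, 0, 0],
    [0, 0, 0],
  ],
)

```text
clock: 41.45
eef_pos: [0.4292, 0.0329, 0.1101]
tool_rot: [0.954, 0.3, -0.004, 0.002]
ft_force: [-6.6, -9.8, 4.3]
grip_width: -0.0003
grasp_force: 5.8
```

```bash
python3 - <<'E'
from p import *
avg('fr',1); resync(); L=np.r_[np.linspace(-.3,2.5,15),2.6,np.linspace(2.65,3.0,8)]
plan('bl',-.19,0,(-.006,-.009),np.radians(35),[L[:8],L[8:16],L[16:]])
E
```

```text
t41.45 push 12.7 +- 0.0 [ 0.329 -6.588 -9.828  4.269 -0.018] Tz [-0.018]
[[-0.04, 0.016, -0.0], [-0.04, 0.016, -0.16], [0.449, 0.012, -0.16], [0.939, 0.009, -0.16], [0.939, 0.009, -0.072], [0.939, 0.009, 0.0], [0.939, 0.009, 0.0], [0.939, 0.009, 0.0]]
[[0, 0, 0.0], [0, 0, 0.0], [0, 0, -0.002], [0, 0, -0.005], [0, 0, -0.005], [0, 0, -0.005], [0, 0, -0.005], [0, 0, -0.005]]
[[-0.021, 0.013, -0.0], [-0.015, 0.039, -0.0], [-0.017, 0.068, -0.0], [-0.027, 0.097, -0.0], [-0.046, 0.124, -0.0], [-0.072, 0.145, -0.0], [-0.094, 0.159, -0.0], [-0.108, 0.172, -0.0]]
[[0, 0, 0.0], [0, 0, 0.0], [0, 0, 0.0], [0, 0, 0.0], [0, 0, 0.0], [0, 0, 0.0], [0, 0, 0.0], [0, 0, 0.0]]
[[-0.018, 0.01, -0.0], [-0.041, 0.016, -0.0], [-0.068, 0.016, -0.0], [-0.095, 0.009, -0.0], [-0.121, -0.007, -0.0], [-0.143, -0.031, -0.0], [-0.159, -0.051, -0.0], [-0.166, -0.059, -0.0]]
[[0, 0, 0.0], [0, 0, 0.0], [0, 0, 0.0], [0, 0, 0.0], [0, 0, 0.0], [0, 0, 0.0], [0, 0, 0.0], [0, 0, 0.0]]
[[-0.003, -0.005, -0.0], [-0.006, -0.01, -0.0], [-0.009, -0.015, -0.0], [-0.012, -0.021, -0.0], [-0.014, -0.026, -0.0], [-0.016, -0.033, -0.0], [-0.018, -0.039, -0.0], [-0.019, -0.046, -0.0]]
[[0, 0, 0.0], [0, 0, 0.0], [0, 0, 0.0], [0, 0, 0.0], [0, 0, 0.0], [0, 0, 0.0], [0, 0, 0.0], [0, 0, 0.0]]
```

>>> drive_tool(
  slide=[
    [-0.04, 0.016, 0],
    [-0.04, 0.016, -0.16],
    [0.2, 0.015, -0.16],
    [0.44, 0.014, -0.16],
    [0.68, 0.013, -0.16],
    [0.9, 0.012, -0.16],
    [0.925, 0.012, -0.07],
    [0.925, 0.012, 0],
  ],
  rotation=[
    [0, 0, 0],
    [0, 0, 0],
    [0, 0, 0],
    [0, 0, 0],
    [0, 0, 0],
    [0, 0, 0],
    [0, 0, 0],
    [0, 0, 0],
  ],
)

```text
clock: 42.45
eef_pos: [0.6247, 0.1669, 0.1093]
tool_rot: [0.954, 0.301, 0.0, -0.001]
ft_force: [0.3, -0.2, -0.5]
grip_width: -0.0
grasp_force: 0.0
```

```bash
python3 - <<'E'
from p import *
o=bot.get_obs(); print(o['eef_pos'],peg2('bl',-.19,np.radians(35),gap=.008),o['joint_vel'].round(2))
E
```

```text
[0.62469515 0.16693146 0.10932391] [0.62296607 0.16526441] [-0.01  0.07 -0.24 -0.3  -0.   -0.  ]
```

>>> drive_tool(
  slide=[
    [-0.031, 0.015, 0],
    [-0.025, 0.041, 0],
    [-0.027, 0.07, 0],
    [-0.037, 0.099, 0],
    [-0.056, 0.126, 0],
    [-0.082, 0.147, 0],
    [-0.104, 0.161, 0],
    [-0.118, 0.174, 0],
  ],
  rotation=[
    [0, 0, 0],
    [0, 0, 0],
    [0, 0, 0],
    [0, 0, 0],
    [0, 0, 0],
    [0, 0, 0],
    [0, 0, 0],
    [0, 0, 0],
  ],
)

```text
clock: 43.45
eef_pos: [0.6248, 0.1122, 0.1111]
tool_rot: [0.954, 0.3, 0.0, 0.0]
ft_force: [1.3, 1.7, 0.4]
grip_width: 0.0001
grasp_force: 1.0
```

>>> drive_tool(
  slide=[
    [-0.018, 0.01, 0],
    [-0.041, 0.016, 0],
    [-0.068, 0.016, 0],
    [-0.095, 0.009, 0],
    [-0.121, -0.007, 0],
    [-0.143, -0.031, 0],
    [-0.159, -0.051, 0],
    [-0.166, -0.059, 0],
  ],
  rotation=[
    [0, 0, 0],
    [0, 0, 0],
    [0, 0, 0],
    [0, 0, 0],
    [0, 0, 0],
    [0, 0, 0],
    [0, 0, 0],
    [0, 0, 0],
  ],
)

```text
clock: 44.45
eef_pos: [0.5819, 0.1013, 0.1109]
tool_rot: [0.954, 0.3, 0.0, 0.0]
ft_force: [2.2, -0.1, 0.0]
grip_width: 0.0001
grasp_force: 1.0
```

>>> drive_tool(
  slide=[
    [-0.003, -0.005, 0],
    [-0.006, -0.01, 0],
    [-0.009, -0.015, 0],
    [-0.012, -0.021, 0],
    [-0.014, -0.026, 0],
    [-0.016, -0.033, 0],
    [-0.018, -0.039, 0],
    [-0.019, -0.046, 0],
  ],
  rotation=[
    [0, 0, 0],
    [0, 0, 0],
    [0, 0, 0],
    [0, 0, 0],
    [0, 0, 0],
    [0, 0, 0],
    [0, 0, 0],
    [0, 0, 0],
  ],
)

```text
clock: 45.45
eef_pos: [0.5724, 0.1073, 0.1108]
tool_rot: [0.954, 0.3, 0.0, 0.001]
ft_force: [1.7, -2.0, -0.8]
grip_width: -0.0002
grasp_force: 1.3
```

```bash
python3 -c "
from p import *
print(peg2('bl',3.0,np.radians(35)));avg('bl',1);grid('bl')"
```

```text
[0.57261211 0.10962897]
t45.45 push 2.3 +- 0.0 [ 0.06   1.701 -2.045 -0.845 -0.037] Tz [-0.037]
.................
.................
.................
......#..........
.......##........
.......###.......
........##.......
..........#......
.................
.................
.................
................#
.................
.................
.................
.................
.................
```

>>> drive_tool(
  slide=[
    [0, -0.005, 0],
    [-0.001, -0.009, 0],
    [-0.001, -0.014, 0],
    [-0.001, -0.018, 0],
    [-0.001, -0.023, 0],
    [-0.001, -0.027, 0],
    [-0.001, -0.032, 0],
    [0, -0.037, 0],
  ],
  rotation=[
    [0, 0, 0],
    [0, 0, 0],
    [0, 0, 0],
    [0, 0, 0],
    [0, 0, 0],
    [0, 0, 0],
    [0, 0, 0],
    [0, 0, 0],
  ],
)

```text
clock: 46.5
eef_pos: [0.5653, 0.1161, 0.1106]
tool_rot: [0.954, 0.301, -0.001, -0.001]
ft_force: [-0.6, 0.2, 1.0]
grip_width: 0.0002
grasp_force: 0.0
```

```bash
python3 -c "
from p import *
avg('bl',1)"
```

```text
t46.50 push -0.4 +- 0.0 [-0.009 -0.638  0.248  0.992  0.01 ] Tz [0.01]
```

```bash
python3 -c "
from p import *
grid('bl',(.108,.137)); grid('bl',(.1,.137),'top')"
```

```text
.................
.................
.................
......####.......
.......###.......
......####.......
.......####......
........#.#......
..........#......
.........##......
.........#.......
...........#.....
.................
.............###.
.................
.................
.................
.................
.................
.................
.................
.................
.................
.................
.................
.................
.................
.................
.................
.................
.................
.................
.................
.................
```

>>> drive_tool(
  slide=[
    [0.004, 0, 0],
    [0.008, -0.003, 0],
    [0.01, -0.006, 0],
    [0.011, -0.01, 0],
    [0.012, -0.013, 0],
    [0.013, -0.017, 0],
    [0.015, -0.02, 0],
    [0.016, -0.023, 0],
  ],
  rotation=[
    [0, 0, 0],
    [0, 0, 0],
    [0, 0, 0],
    [0, 0, 0],
    [0, 0, 0],
    [0, 0, 0],
    [0, 0, 0],
    [0, 0, 0],
  ],
)

```text
clock: 47.6
eef_pos: [0.5648, 0.1194, 0.1105]
tool_rot: [0.954, 0.299, -0.003, 0.002]
ft_force: [-4.5, -8.4, 3.9]
grip_width: -0.0001
grasp_force: 4.2
```

```bash
python3 -c "
from p import *
avg('bl',1)"
```

```text
t47.60 push 8.5 +- 0.0 [ 2.210e-01 -4.497e+00 -8.367e+00  3.916e+00 -2.000e-03] Tz [-0.002]
```

>>> drive_tool(
  slide=[
    [0.002, -0.002, 0],
    [0.004, -0.004, 0],
    [0.006, -0.006, 0],
    [0.008, -0.008, 0],
    [0.01, -0.011, 0],
    [0.012, -0.013, 0],
    [0.014, -0.015, 0],
    [0.016, -0.017, 0],
  ],
  rotation=[
    [0, 0, 0],
    [0, 0, 0],
    [0, 0, 0],
    [0, 0, 0],
    [0, 0, 0],
    [0, 0, 0],
    [0, 0, 0],
    [0, 0, 0],
  ],
)

```text
clock: 48.6
eef_pos: [0.5639, 0.1246, 0.1103]
tool_rot: [0.954, 0.299, -0.004, 0.002]
ft_force: [-8.9, -10.1, 6.7]
grip_width: -0.0002
grasp_force: 6.3
```

```bash
python3 -c "
from p import *
avg('bl',1)"
```

```text
t48.60 push 11.8 +- 0.0 [  0.307  -8.865 -10.051   6.683   0.032] Tz [0.032]
```

>>> drive_tool(
  slide=[
    [0.002, -0.003, 0],
    [0.004, -0.005, 0],
    [0.006, -0.007, 0],
    [0.008, -0.009, 0],
    [0.009, -0.01, 0],
    [-0.03, 0.006, 0],
    [-0.03, 0.006, -0.2],
    [-0.03, 0.006, -0.4],
  ],
  rotation=[
    [0, 0, 0],
    [0, 0, 0],
    [0, 0, 0],
    [0, 0, 0],
    [0, 0, 0],
    [0, 0, 0],
    [0, 0, 0],
    [0, 0, 0],
  ],
)

```text
clock: 49.6
eef_pos: [0.5621, 0.1225, 0.2115]
tool_rot: [0.954, 0.3, -0.0, -0.0]
ft_force: [0.5, -0.1, 0.9]
grip_width: -0.0001
grasp_force: 0.0
```

```bash
python3 - <<'E'
from p import *
resync(); p,y=get(); print(p,np.degrees(y)); H=np.array([.4375,-.335]); yh=np.radians(69.)
w=[]; tgt=np.r_[H,.21]
f=lambda s,ry:(np.r_[p[:2]+(H-p[:2])*s,p[2]+(.21-p[2])*s],ry)
w=[f((k+1)/8*.55,y+(yh-y)*(k+1)/8*.5) for k in range(8)]; rows(w); commit(w)
w=[f(.55+.45*min(1,(k+1)/5),y+(yh-y)*(.5+.5*(k+1)/8)) for k in range(8)]; rows(w); commit(w)
for k in range(3): bot.camera
E
```

```text
[0.56212734 0.12251334 0.21148025] 34.92965176485771
[[-0.1, 0.084, 0.0], [-0.2, 0.167, 0.001], [-0.3, 0.251, 0.001], [-0.401, 0.334, 0.002], [-0.501, 0.418, 0.002], [-0.601, 0.501, 0.002], [-0.701, 0.585, 0.003], [-0.801, 0.668, 0.003]]
[[0, 0, -0.074], [0, 0, -0.149], [0, 0, -0.223], [0, 0, -0.297], [0, 0, -0.372], [0, 0, -0.446], [0, 0, -0.52], [0, 0, -0.595]]
[[-0.157, 0.066, 0.001], [-0.315, 0.132, 0.001], [-0.472, 0.198, 0.002], [-0.629, 0.265, 0.002], [-0.787, 0.331, 0.003], [-0.787, 0.331, 0.003], [-0.787, 0.331, 0.003], [-0.787, 0.331, 0.003]]
[[0, 0, -0.074], [0, 0, -0.149], [0, 0, -0.223], [0, 0, -0.297], [0, 0, -0.372], [0, 0, -0.446], [0, 0, -0.52], [0, 0, -0.595]]
```

>>> drive_tool(
  slide=[
    [-0.1, 0.084, 0],
    [-0.2, 0.167, 0],
    [-0.3, 0.251, 0],
    [-0.401, 0.334, 0],
    [-0.501, 0.418, 0],
    [-0.601, 0.501, 0],
    [-0.701, 0.585, 0],
    [-0.801, 0.668, 0.003],
  ],
  rotation=[
    [0, 0, -0.074],
    [0, 0, -0.149],
    [0, 0, -0.223],
    [0, 0, -0.297],
    [0, 0, -0.372],
    [0, 0, -0.446],
    [0, 0, -0.52],
    [0, 0, -0.595],
  ],
  gripper=0.5,
)

```text
clock: 50.6
eef_pos: [0.494, -0.1302, 0.2105]
tool_rot: [0.899, 0.439, 0.001, 0.001]
ft_force: [0.3, 0.7, -0.1]
grip_width: 0.0424
grasp_force: 0.0
```

>>> drive_tool(
  slide=[
    [-0.157, 0.066, 0],
    [-0.315, 0.132, 0],
    [-0.472, 0.198, 0],
    [-0.629, 0.265, 0],
    [-0.787, 0.331, 0],
    [-0.787, 0.331, 0.1],
    [-0.787, 0.331, 0.25],
    [-0.787, 0.331, 0.32],
  ],
  rotation=[
    [0, 0, -0.12],
    [0, 0, -0.24],
    [0, 0, -0.36],
    [0, 0, -0.48],
    [0, 0, -0.595],
    [0, 0, -0.595],
    [0, 0, -0.595],
    [0, 0, -0.595],
  ],
)

```text
clock: 51.6
eef_pos: [0.437, -0.3349, 0.1281]
tool_rot: [0.824, 0.566, 0.0, -0.001]
ft_force: [0.4, 0.6, 0.2]
grip_width: 0.0422
grasp_force: 0.0
```

```bash
python3 - <<'E'
from p import *
resync(); p,y=get(); print(bot.get_obs()['clock'],p,np.degrees(y),bot.get_obs()['grip_width']); 
w=[(np.r_[.4375,-.335,z],np.radians(69)) for z in(.12,.11,.1,.092,.086,.086,.086,.086)]; rows(w); commit(w)
c=cam('scene'); P=cloud(c)
for n in NUT:
    q=blade(n,c,(.108,.137)); w_,V=np.linalg.eigh(np.cov(q[:,:2].T)); print(n,q.mean(0).round(4),'max z',np.sort(q[:,2])[-5:].mean().round(4),'ang',np.degrees(np.arctan2(V[1,1],V[0,1]))%180)
c=cam('top'); P=cloud(c); x,y_,z=np.moveaxis(P,-1,0); rr=np.hypot(x-C0[0],y_-C0[1])
m=(rr<.1)&(rr>.04)&(abs(z-.0925)<.006)&(c['image'].min(2)>100); q=P[m]; print('plane',len(q),np.linalg.lstsq(np.c_[q[:,:2]-C0,np.ones(len(q))],q[:,2],rcond=None)[0].round(4))
c0=dict(np.load('top0.npz')); P=cloud(c0); x,y_,z=np.moveaxis(P,-1,0); rr=np.hypot(x-C0[0],y_-C0[1])
m=(rr<.1)&(rr>.04)&(abs(z-.0925)<.006)&(c0['image'].min(2)>100); q=P[m]; print('plane0',len(q),np.linalg.lstsq(np.c_[q[:,:2]-C0,np.ones(len(q))],q[:,2],rcond=None)[0].round(4))
E
```

```text
51.6 [ 0.43699993 -0.33485121  0.1280505 ] 69.00212927010347 0.04217204212578269
[[0.0, 0.002, 0.032], [0.0, 0.002, 0.072], [0.0, 0.002, 0.112], [0.0, 0.002, 0.144], [0.0, 0.002, 0.168], [0.0, 0.002, 0.168], [0.0, 0.002, 0.168], [0.0, 0.002, 0.168]]
[[0, 0, 0.0], [0, 0, 0.0], [0, 0, 0.0], [0, 0, 0.0], [0, 0, 0.0], [0, 0, 0.0], [0, 0, 0.0], [0, 0, 0.0]]
fl [0.4778 0.1478 0.1185] max z 0.1278 ang 154.91793585158598
fr [0.4616 0.0294 0.1186] max z 0.1281 ang 153.0308265384871
bl [0.5918 0.1311 0.1185] max z 0.1287 ang 165.61071411072533
br [0.5614 0.0194 0.1192] max z 0.1262 ang 115.58645911101928
plane 2245 [0.0012 0.0018 0.0929]
plane0 2161 [-0.0001  0.0008  0.0941]
```

>>> drive_tool(
  slide=[
    [0, 0.002, 0.04],
    [0, 0.002, 0.09],
    [0, 0.002, 0.13],
    [0, 0.002, 0.16],
    [0, 0.002, 0.168],
    [0, 0.002, 0.168],
    [0, 0.002, 0.168],
    [0, 0.002, 0.168],
  ],
  rotation=[
    [0, 0, 0],
    [0, 0, 0],
    [0, 0, 0],
    [0, 0, 0],
    [0, 0, 0],
    [0, 0, 0],
    [0, 0, 0],
    [0, 0, 0],
  ],
)

```text
clock: 52.7
eef_pos: [0.4383, -0.3354, 0.0884]
tool_rot: [0.824, 0.567, 0.0, 0.0]
ft_force: [0.5, -0.2, 0.2]
grip_width: 0.0429
grasp_force: 0.0
```

>>> drive_tool(
  slide=[
    [0, 0, 0],
    [0, 0, 0],
    [0, 0, 0],
    [0, 0, 0],
    [0, 0, 0],
    [0, 0, -0.1],
    [0, 0, -0.25],
    [0, 0, -0.45],
  ],
  rotation=[
    [0, 0, 0],
    [0, 0, 0],
    [0, 0, 0],
    [0, 0, 0],
    [0, 0, 0],
    [0, 0, 0],
    [0, 0, 0],
    [0, 0, 0],
  ],
  gripper=0,
)

```text
clock: 53.7
eef_pos: [0.4369, -0.3342, 0.1992]
tool_rot: [0.824, 0.567, -0.001, -0.003]
ft_force: [0.6, 0.2, -2.5]
grip_width: 0.0103
grasp_force: 59.6
```

```bash
python3 - <<'E'
from p import *
o=bot.get_obs(); print(o['clock'],o['eef_pos'],o['grip_width'],o['grasp_force'],o['ft_force'])
c=cam('scene'); save(c,'s4.png',(255,140,385,280),4)
for n in NUT:
    q=blade(n,c,(.108,.137)); w_,V=np.linalg.eigh(np.cov(q[:,:2].T)); print(n,len(q),q.mean(0).round(4),'ang',np.degrees(np.arctan2(V[1,1],V[0,1]))%180)
print('top')
c=cam('top')
for n in NUT:
    q=blade(n,c,(.115,.137)); 
    if len(q)>9: w_,V=np.linalg.eigh(np.cov(q[:,:2].T)); print(n,len(q),q.mean(0).round(4),'ang',np.degrees(np.arctan2(V[1,1],V[0,1]))%180)
E
```

```text
53.7 [ 0.43689443 -0.3341922   0.19922684] 0.01034256884834571 59.55515742301941 [ 0.64670279  0.22455215 -2.50526093]
fl 59 [0.4775 0.1473 0.1188] ang 154.8315643600515
fr 71 [0.4617 0.0289 0.1184] ang 153.23972570005768
bl 46 [0.592  0.1313 0.1179] ang 168.84462116821325
br 2 [0.5593 0.0232 0.1245] ang 65.09674833484476
top
fl 44 [0.4778 0.1499 0.1262] ang 157.89993431164618
fr 44 [0.4614 0.0321 0.126 ] ang 155.55937121952542
bl 44 [0.5944 0.1334 0.1258] ang 168.19865431255897
br 43 [0.5771 0.0166 0.1264] ang 157.08046372608402
```

View pics/s4.png

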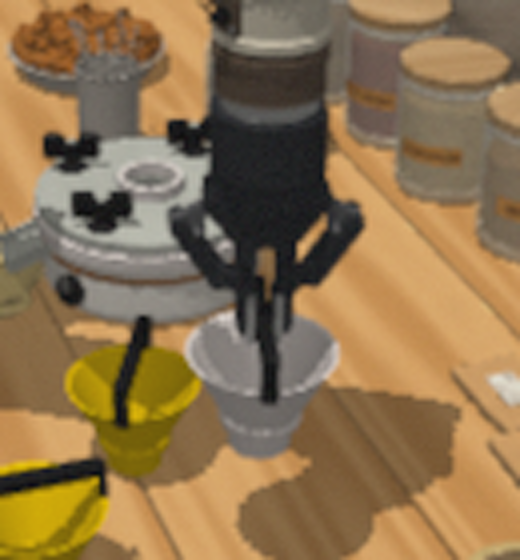

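The crop shows the metal hopper hanging upright in the fingers at crop (262,380). I'll carry it to the throat.

>>> drive_tool(
  slide=[
    [0.05, 0, -0.12],
    [0.15, -0.02, -0.25],
    [0.3, -0.04, -0.25],
    [0.45, -0.06, -0.25],
    [0.6, -0.08, -0.25],
    [0.75, -0.1, -0.25],
    [0.88, -0.12, -0.25],
    [0.95, -0.139, -0.25],
  ],
  rotation=[
    [0, 0, 0],
    [0, 0, 0],
    [0, 0, 0],
    [0, 0, 0],
    [0, 0, 0],
    [0, 0, 0],
    [0, 0, 0],
    [0, 0, 0],
  ],
)

```text
clock: 54.8
eef_pos: [0.4902, -0.0994, 0.2614]
tool_rot: [0.823, 0.567, -0.001, -0.001]
ft_force: [0.8, -0.4, -2.4]
grip_width: 0.0109
grasp_force: 59.6
```

>>> drive_tool(
  slide=[
    [0.12, -0.017, 0],
    [0.28, -0.04, 0],
    [0.44, -0.065, 0],
    [0.58, -0.085, 0],
    [0.68, -0.1, 0],
    [0.741, -0.108, 0],
    [0.741, -0.108, 0],
    [0.741, -0.108, 0],
  ],
  rotation=[
    [0, 0, 0],
    [0, 0, 0],
    [0, 0, 0],
    [0, 0, 0],
    [0, 0, 0],
    [0, 0, 0],
    [0, 0, 0],
    [0, 0, 0],
  ],
)

```text
clock: 55.8
eef_pos: [0.5314, 0.0806, 0.2628]
tool_rot: [0.824, 0.566, -0.001, 0.0]
ft_force: [0.5, -0.1, -3.6]
grip_width: 0.0105
grasp_force: 59.6
```

```bash
python3 - <<'E'
from p import *
from scipy.optimize import least_squares
o=bot.get_obs(); print(o['clock'],o['eef_pos'],o['grip_width'],o['ft_force'])
resync(); 
c=cam('scene'); P=cloud(c); x,y,z=np.moveaxis(P,-1,0); im=c['image'].astype(int)
r=np.hypot(x-C0[0],y-C0[1])
# rim of hopper at z = TCP-.086+.078
zr=o['eef_pos'][2]-.008
m=(r<.07)&(abs(z-zr)<.012)&(im.min(2)>90); q=P[m]; 
if len(q)>20:
    h=cv2.convexHull(q[:,:2].astype('float32'))[:,0]; f=lambda p:np.hypot(h[:,0]-p[0],h[:,1]-p[1])-.053; print('hop rim',least_squares(f,[*C0],loss='soft_l1',f_scale=.002).x.round(4),len(q),q[:,2].max())
m=(r<.045)&(z>.098)&(z<.110)&(im.max(2)>60); print('throat mean',P[m].mean(0).round(4),m.sum())
w=[(np.r_[.5308,.0818,zz],np.radians(69)) for zz in(.24,.215,.2,.2,.2,.2,.2,.2)]; rows(w)
E
```

```text
55.8 [0.53142889 0.08064251 0.26280641] 0.010495107303552288 [ 0.49993782 -0.07688239 -3.61247987]
hop rim [0.5327 0.0778] 142 0.2660361379853665
throat mean [0.5318 0.08   0.1031] 88
[[0.003, -0.004, 0.091], [0.003, -0.004, 0.191], [0.003, -0.004, 0.251], [0.003, -0.004, 0.251], [0.003, -0.004, 0.251], [0.003, -0.004, 0.251], [0.003, -0.004, 0.251], [0.003, -0.004, 0.251]]
[[0, 0, -0.001], [0, 0, -0.001], [0, 0, -0.001], [0, 0, -0.001], [0, 0, -0.001], [0, 0, -0.001], [0, 0, -0.001], [0, 0, -0.001]]
```

>>> drive_tool(
  slide=[
    [0.005, -0.006, 0.1],
    [0.005, -0.006, 0.19],
    [0.005, -0.006, 0.24],
    [0.005, -0.006, 0.26],
    [0.005, -0.006, 0.275],
    [0.005, -0.006, 0.29],
    [0.005, -0.006, 0.3],
    [0.005, -0.006, 0.31],
  ],
  rotation=[
    [0, 0, 0],
    [0, 0, 0],
    [0, 0, 0],
    [0, 0, 0],
    [0, 0, 0],
    [0, 0, 0],
    [0, 0, 0],
    [0, 0, 0],
  ],
)

```text
clock: 56.85
eef_pos: [0.5309, 0.0834, 0.1856]
tool_rot: [0.824, 0.567, 0.0, 0.0]
ft_force: [0.7, -0.3, -2.4]
grip_width: 0.0107
grasp_force: 59.5
```

>>> drive_tool(
  slide=[
    [0, 0, 0.01],
    [0, 0, 0.02],
    [0, 0, 0.03],
    [0, 0, 0.04],
    [0, 0, 0.05],
    [0, 0, 0.056],
    [0, 0, 0.06],
    [0, 0, 0.06],
  ],
  rotation=[
    [0, 0, 0],
    [0, 0, 0],
    [0, 0, 0],
    [0, 0, 0],
    [0, 0, 0],
    [0, 0, 0],
    [0, 0, 0],
    [0, 0, 0],
  ],
)

```text
clock: 57.85
eef_pos: [0.5307, 0.0834, 0.172]
tool_rot: [0.824, 0.567, 0.001, 0.0]
ft_force: [-2.8, 0.4, 5.3]
grip_width: 0.0103
grasp_force: 60.7
```

>>> drive_tool(
  slide=[
    [0, 0, 0],
    [0, 0, 0],
    [0, 0, 0],
    [0, 0, 0],
    [0, 0, 0],
    [0, 0, 0],
    [0, 0, -0.05],
    [0, 0, -0.15],
  ],
  rotation=[
    [0, 0, 0],
    [0, 0, 0],
    [0, 0, 0],
    [0, 0, 0],
    [0, 0, 0],
    [0, 0, 0],
    [0, 0, 0],
    [0, 0, 0],
  ],
  gripper=0.5,
)

```text
clock: 58.85
eef_pos: [0.53, 0.0833, 0.2082]
tool_rot: [0.824, 0.567, -0.001, -0.0]
ft_force: [1.1, 0.1, -0.4]
grip_width: 0.0426
grasp_force: 0.0
```

>>> drive_tool(
  slide=[
    [0, 0, -0.1],
    [0, 0, -0.2],
    [0, 0, -0.3],
    [0, 0, -0.4],
    [0, 0, -0.5],
    [0, 0, -0.5],
    [0, 0, -0.5],
    [0, 0, -0.5],
  ],
  rotation=[
    [0, 0, 0],
    [0, 0, 0],
    [0, 0, 0],
    [0, 0, 0],
    [0, 0, 0],
    [0, 0, 0],
    [0, 0, 0],
    [0, 0, 0],
  ],
)

```text
clock: 59.85
eef_pos: [0.5301, 0.0833, 0.3318]
tool_rot: [0.824, 0.567, -0.001, -0.001]
ft_force: [-0.1, 0.1, -0.9]
grip_width: 0.0427
grasp_force: 0.0
```

```bash
python3 - <<'E'
from p import *
c=cam('scene'); P=cloud(c); x,y,z=np.moveaxis(P,-1,0); im=c['image'].astype(int)
r=np.hypot(x-C0[0],y-C0[1]); m=(r<.065)&(z>.15)&(z<.17)&(im.min(2)>90); q=P[m]
if len(q)>20:
    # rim plane tilt and height
    h=cv2.convexHull(q[:,:2].astype('float32'))[:,0]; print(len(q),h.mean(0),'rim top z',np.percentile(q[:,2],95))
b=(r<.06)&(z>.17)&(z<.21)&(im.max(2)<80); q=P[b]; print('bar',q.mean(0).round(4),'z5-95',np.percentile(q[:,2],[5,50,95]).round(4),len(q))
d=q[:,:2]-q[:,:2].mean(0); u=np.linalg.svd(d,full_matrices=False)[2][0]; s=d@u; print('bar slope along',np.polyfit(s,q[:,2],1)[0].round(3),u)
save(c,'s5.png',(245,125,345,215),6); print(bot.get_obs()['clock'],bot.get_obs()['ft_force'])
E
```

```text
168 [0.5333179  0.07824069] rim top z 0.16340270050986774
bar [0.5218 0.0608 0.1882] z5-95 [0.1756 0.1907 0.1939] 43
bar slope along -0.101 [-0.36526414 -0.93090392]
59.9 [0.20432856 0.39243893 1.325141  ]
```

View pics/s5.png

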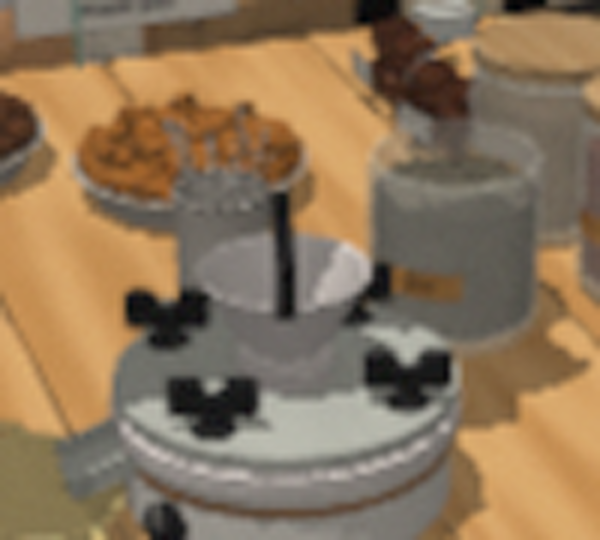

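The final crop shows the hopper upright in the throat at crop (285,290), shoulder down and the gripper clear.

```bash
python3 -c "
from workcell import bot
print(bot.job_done())"
```

```text
the job is handed in; nothing more can be done
None
```

I handed the job in at about 60 s; no verdict came back. The nuts were tightened crosswise (fl, br, fr, bl) and last read about 13.9, 12, 12.7 and 11.8 N (bl then got a small unread push, and none was confirmed to withstand 14 N). The cover measured level within about 2 mrad, and the hopper stands upright on its shoulder in the throat, released.

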